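# Index the fixture table and present the offset lever level above its nest

### The job

Turn the indexing table on one click counter-clockwise (seen from above; it has pegs for turning), so that the nest's post comes to the index block and the table rests in that click. Then pick up the offset cast lever at its balance point and hold it level and still above the nest, its big hub centred over the post and its small eye over the saddle, about 5 cm clear above the top of the post. Finish while holding it there: do not let go, never let the lever touch the indexing table, and leave the other things on the bench alone.

Things in the scene. Friction and masses are not known exactly. Their poses are not given: they have to be found in the camera images.
- turret: Hand indexing table fixed to the bench, elsewhere each time. Origin: on the dial's axis at bench height; z up, +x points away from the index block. Grey base 260 mm dia, steel dial 240 mm dia with its face 55 mm above the bench. Index block: dark, 36 x 30 mm, 50 mm high, centred 146 mm from the axis, carries a small plunger knob. On the dial: the nest (post and saddle) and two pegs.
- dial (a joint): Dial angle, rad, grows counter-clockwise from above. Starts in the click at 0, post a quarter turn short of the index block (turret's +y side); at 1.571 the post is at the block. Clicks each quarter turn, stops at -0.35 and 3.5. A detent resists with up to 0.3 N m (3 N at a peg) to half way, then draws the dial on; let go, it rests within 0.03 rad of the click.
- post_top (a point): Centre of the top of the nest's post for the hub: 20 mm dia, top 85 mm above the bench, 85 mm from the dial's axis; moves with the dial.
- saddle_top (a point): The nest's saddle for the eye, opposite the post: two cheeks 32 mm apart, 85 mm from the dial's axis. Point midway between their tops, 75 mm above the bench; moves with the dial. x axis points from the post to the saddle.
- peg_near (a point): Centre of the top (100 mm above the bench) of the turning peg that starts nearest the index block; 16 mm dia, 45 mm tall above the dial, 100 mm from the dial's axis; moves with the dial.
- peg_far (a point): The same for the other turning peg, opposite across the dial.
- lever: Offset lever, dark cast metal, about 0.7 kg, 209 mm long, lying on its flat underside. Origin: underside, below the balance point; x from hub to eye, z up. Hub 50 mm dia, 40 high, 24 mm bore, axis at x = -46 mm. Eye 28 mm dia, 34 high, axis at x = 124 mm. Arm 14 mm wide, 18 high, 13 to 31 mm above the underside. Centre of mass at x = 0.
- lever_balance (a point): The balance point: middle of the arm's section, 22 mm above the underside, 46 mm from the hub's axis (21 mm from the hub's edge). Axes as the lever's.
- lever_hub (a point): Centre of the hub's underside (lower mouth of the bore).
- lever_eye (a point): Centre of the eye's underside.
- link: Bystander: straight steel link, two equal 26 mm bosses 90 mm apart, 18 mm high. Origin: centre of the underside, x along it.
- can: Bystander: small can, 40 mm dia, 60 mm high. Origin: centre of the underside.
- bottle: Bystander: grey bottle, 52 mm dia, 140 mm high. Origin: centre of the underside.
- carton: Bystander: cardboard box 80 x 120 x 60 mm. Origin: centre of the underside.
- wrench: Bystander: open wrench 170 mm long, lying along its x. Origin: under its middle.
- tape: Bystander: roll of tape lying flat, 90 mm dia, 24 mm high. Origin: centre of the underside.
- screwdriver: Bystander: screwdriver 180 mm long, lying along its x. Origin: under its middle.
Mind the look-alikes: they are no part of the job. There is more than one size of the lever; the one meant has the size given above.

How it is judged (in metres and radians):
On the way, in this order (a step that is already met when the one before it is completed fails the run):
1. the table is indexed on one click and rests there, the lever still lying on the bench (value of joint dial between 1.42 and 1.72 rad and velocity of joint dial between -0.1 and 0.1 rad/s and height (world z) of lever_balance below 0.035 m), for 0.2 s.
2. the lever is lifted clear, level, held at its balance point (height (world z) of lever_balance above 0.06 m and angle between lever's own z axis and vertical below 0.17 rad and horizontal distance between the grasp point and lever_balance below 0.02 m and contact force between the fingers and lever above 1 N), for 0.2 s.
At the end, for the whole second after the job is handed in: Dial at rest within 0.15 rad of 1.571. Lever carried by the fingers alone, gripped within 20 mm (horizontally) of its balance point, level within 0.1 rad, still; hub within 15 mm over the post, eye within 20 mm over the saddle, underside 25 to 90 mm above the post's top (value of joint dial between 1.42 and 1.72 rad and horizontal distance between lever_hub and post_top below 0.015 m and horizontal distance between lever_eye and saddle_top below 0.02 m and angle between lever's own z axis and vertical below 0.1 rad and height (world z) of lever between 0.11 and 0.175 m and horizontal distance between the grasp point and lever_balance below 0.02 m and contact force between the fingers and lever above 1 N and contact force between lever and turret below 0.1 N and linear speed of lever below 0.02 m/s and angular speed of lever below 0.1 rad/s); the arm keeps its last pose, push and grip.
It fails at once if the dial is turned past the next click (value of joint dial above 2.2 rad).
It fails at once if the lever touches the indexing table (contact force between lever and turret above 1 N).
It fails at once if the lever is tipped by more than 0.5 rad (angle between lever's own z axis and vertical above 0.5 rad).
It fails at once if a bystander is moved by more than 30 mm (distance of any of link, can, bottle, carton, wrench, tape, screwdriver from where it was at the start of the episode above 0.03 m).
It also fails if it takes over 67 s, if anything falls off the work surface, if the arm or the gripper's body presses on something with over 40 N, if the wrist force passes 120 N, or if a joint passes its speed limit or range.

### The arm

A 6-joint arm with a two-finger parallel gripper is mounted at the origin on the work surface. World frame = base frame: x ahead of the robot, y to its left, z up, the work surface at z = 0. Lengths are in m, angles in degrees, forces in N, time in s.
With the tool pointing down it reaches from about 0.25 to 0.775 m from the base axis. Payload 4 kg.
Tool frame: the origin (TCP) lies at the very end of the fingers, on their centre line; the grasp point (between the pads) lies 19 mm behind it; y points along the fingers, x is the direction in which the jaws open and shut, and the axes are right-handed (so a half turn about y gives the same grasp; the last joint's range is limited). The gripper opens to 94 mm and grips with 3 to 60 N. Pads are 16 mm wide; open, the fingers measure 119 mm over their backs; the gripper's body (75 mm by 177 mm) begins 78 mm behind the grasp point.
Start: joints at [71.156, 4.996, 78.535, -0, 96.463, -5.907], TCP at [0.123, 0.536, 0.171] pointing down, gripper open.
Joint ranges: [-177.83, 177.83], [-43.37, 116.18], [15.69, 146.23], [-61.86, 241.86], [9.47, 152.12], [-147.06, 147.06]. Speed limits (degrees/s): [159.86, 159.86, 180, 180, 180, 180].

### API

Orientations are given as [roll, pitch, yaw] about the fixed x, y, z axes, in that order (R = Rz(yaw) Ry(pitch) Rx(roll)).
In Python, from station import ctrl, vision, job gives the robot as it stands. The module is installed in compiled form; this text tells all that it offers.
- The arm moves only by the tool arm_command, never from a script. Its argument "deltas" is a list of rows, each a list of 7 numbers: the turn, a rotation vector about the tool's x, y, z in degrees, then the shift along the tool's x, y, z in m, then the closure, from 0 (fully open) to 1 (shut). In form: [[rx, ry, rz, tx, ty, tz, jaw], ...]. A call has 1 to 12 rows; each row shifts and turns the commanded pose from where the row before left it, along the tool's axes as they then stand; what a row does not reach is not made up. A row lasts 1/8 s, in which the tool goes at most 62.5 mm and 10.7 degrees, less where a joint would pass 70% of its speed; a pose out of reach is approached as far as the arm can. A call is refused whole if a number of a shift passes 0.0625 or a number of a turn 10.7, either way. A call with a gripper value outside its range is refused whole. The fingers move at their own pace and stop on an object; the grip force is fixed at half the most. Time passes only in rows, so rows that do not move let the fingers close. It gives the time, the measured TCP pose, the force and the opening at its end, in the units of the state.
- ctrl.read_state(): the state, without advancing time (a new reading comes with each control period).
- vision.camera(name): name is "side" or "top"; returns the picture (384x512x3 uint8, red, green, blue); there is no depth.
- vision.camera_info(name): a dict with "fx", "fy", "cx", "cy" (pixels), "camera_from_world" (4x4, takes a point from world to camera coordinates). Camera axes: x right, y up, looking along -z (the intrinsics and any distortion apply to the point x, -y, -z); pixel columns grow to the right and rows downward; lengths in m; the calibration is good to about 2 mm. A picture is of the moment at which its call begins. camera_info takes no time and is no camera call.
- job.hand_in(): hands the job in, once; it reports no verdict.
The state is a dict: "time": time; "q": joint angles; "joint_velocities": joint speeds; "effort": joint torques, N m; "eef_pos": TCP position; "tool_rot": TCP orientation; "wrist_force": force on the tool from outside, world axes, zero at the start; "torque": the same for the moment, N m; "gripper_width": finger opening in m.
Only numpy, scipy, OpenCV 4.12 (cv2) and the standard library are available. Lean on these libraries where they do the work, as an engineer would, in place of code of your own. Each camera call takes 0.05 s, during which the arm holds its last target.

## Working session

There is one attempt and no reset: what is moved stays moved. The work goes in short steps, Python scripts to look and compute and a tool call to move; the robot and the scene stay as the last step left them, time stands still between calls to the robot, and variables do not carry over. Pictures are saved under pics/ and viewed, and the job is handed in when it is done.

Besides the shell and the picture viewer there is one more tool, called after "Request:" as name([rows], argument=value, ...), one row to a line, values as JSON. arm_command: Moves the arm, as the interface text tells. Its arguments: {"type":"object","properties":{"deltas":{"type":"array"}},"required":["deltas"]}

```bash
mkdir -p pics; cat > h.py <<'E'
import numpy as np, cv2
from station import ctrl, vision, job
def shot(n,f):
    im=vision.camera(n); cv2.imwrite('pics/'+f,cv2.cvtColor(im,cv2.COLOR_RGB2BGR)); return im
def proj(n,p):
    i=vision.camera_info(n); p=np.atleast_2d(p); c=(i['camera_from_world']@np.c_[p,np.ones(len(p))].T).T
    return np.c_[i['fx']*c[:,0]/-c[:,2]+i['cx'], i['fy']*-c[:,1]/-c[:,2]+i['cy']]
def ray(n,u,v):
    i=vision.camera_info(n); T=np.linalg.inv(i['camera_from_world'])
    d=T[:3,:3]@np.array([(u-i['cx'])/i['fx'],-(v-i['cy'])/i['fy'],-1]); return T[:3,3],d
def atz(n,u,v,z):
    o,d=ray(n,u,v); return o+d*(z-o[2])/d[2]
def tri(a,b):
    o1,d1=ray('top',*a);o2,d2=ray('side',*b); 
    s=np.linalg.lstsq(np.c_[d1,-d2],o2-o1,rcond=None)[0]; p,q=o1+s[0]*d1,o2+s[1]*d2
    return (p+q)/2,np.linalg.norm(p-q)
E
python3 - <<'E'
from h import *
shot('top','t0.png');shot('side','s0.png')
for n in('top','side'):
    print({k:(np.round(v,4).tolist() if not isinstance(v,str) else v) for k,v in vision.camera_info(n).items()})
print(ctrl.read_state())
E
```

```text
{'fx': 382.0806, 'fy': 382.0806, 'cx': 253.8815, 'cy': 191.6226, 'camera_from_world': [[0.0065, -0.9999, 0.0131, -0.012], [0.9982, 0.0073, 0.0587, -0.5282], [-0.0588, 0.0127, 0.9982, -1.3983], [0.0, 0.0, 0.0, 1.0]]}
{'fx': 356.6826, 'fy': 356.6826, 'cx': 254.3147, 'cy': 185.224, 'camera_from_world': [[0.9501, -0.3115, -0.0154, -0.4915], [0.2571, 0.7544, 0.604, -0.1723], [-0.1765, -0.5778, 0.7968, -0.9663], [0.0, 0.0, 0.0, 1.0]]}
{'time': 0.1, 'q': array([ 7.11555640e+01,  5.03439781e+00,  7.86134571e+01, -9.15491933e-04,
        9.64651611e+01, -5.90528432e+00]), 'joint_velocities': array([-0.02158342,  0.06604378, -0.14525626,  0.08852539, -0.03963663,
       -0.0866564 ]), 'effort': array([ 2.52428850e-03, -3.41250336e+01, -3.03301942e+01,  7.20334821e-02,
        3.03359097e-02, -1.11930829e-04]), 'eef_pos': array([0.12296384, 0.53550115, 0.17014913]), 'tool_rot': array([-89.98927747,   0.11250979,  77.06075671]), 'wrist_force': array([-0.05961022,  0.50234679,  0.38182496]), 'torque': array([-0.028969  ,  0.00563414, -0.04164319]), 'gripper_width': 0.09395858494686744}
```

View pics/t0.png

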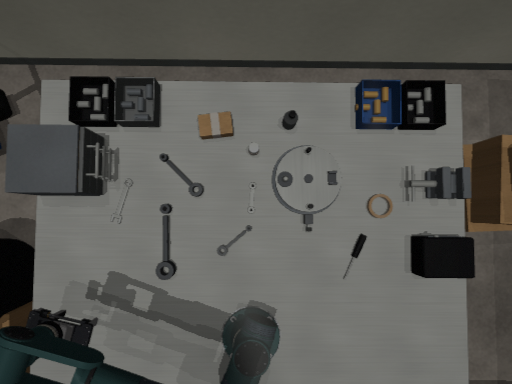

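View pics/s0.png

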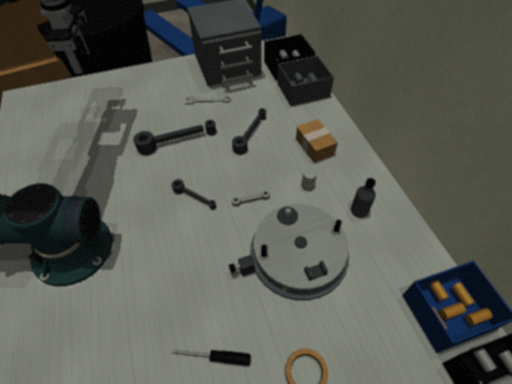

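```bash
python3 - <<'E'
from h import *
print('base',proj('top',[[0,0,0],[0.123,.536,.171]]),proj('side',[[0,0,0],[0.123,.536,.171]]))
for nm,a,b in (('A',(197,190),(164,157)),('B',(166,269),(166,209)),('C',(223,250),(249,229))):
    h=atz('top',*a,.04);e=atz('top',*b,.034);print(nm,h,e,np.linalg.norm(h[:2]-e[:2]))
for nm,a,b in (('A',(240,145),(262,114)),('B',(146,141),(209,126)),('C',(179,185),(212,204))):
    h=atz('side',*a,.04);e=atz('side',*b,.034);print(nm,h,e,np.linalg.norm(h[:2]-e[:2]))
t=cv2.imread('pics/t0.png');s=cv2.imread('pics/s0.png')
cv2.imwrite('pics/c1.png',cv2.resize(t[135:285,140:350],None,fx=3.8,fy=3.8,interpolation=cv2.INTER_CUBIC))
cv2.imwrite('pics/c2.png',cv2.resize(s[95:305,120:380],None,fx=2.85,fy=2.85,interpolation=cv2.INTER_CUBIC))
E
```

```text
base [[250.60847218 335.95213399]
 [ 84.35713224 313.42686937]] [[ 72.89322669 248.80673907]
 [ 87.18222172  72.52901022]]
A [0.53124746 0.19852677 0.04      ] [0.65176294 0.32175771 0.034     ] 0.17236544065516507
B [0.24683059 0.30507527 0.04      ] [0.46166338 0.31066085 0.034     ] 0.2149053918887241
C [0.31549655 0.10179556 0.04      ] [0.3911303 0.0087358 0.034    ] 0.11991906441634129
A [0.53071848 0.18512277 0.04      ] [0.64628996 0.3065577  0.034     ] 0.16764011915702848
B [0.24838987 0.30105129 0.04      ] [0.45877923 0.30856311 0.034     ] 0.2105234216048699
C [0.31576814 0.0895612  0.04      ] [ 0.39132428 -0.00251856  0.034     ] 0.11911092545993737
```

View pics/c1.png

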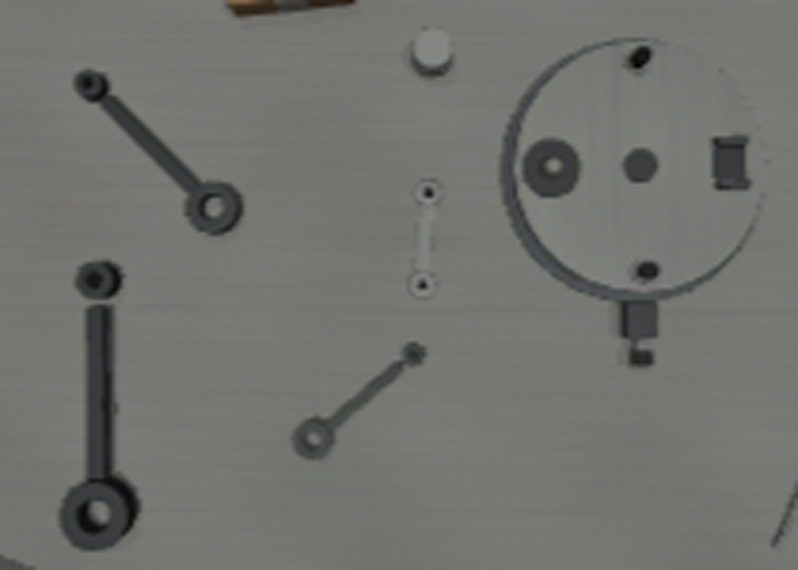

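View pics/c2.png

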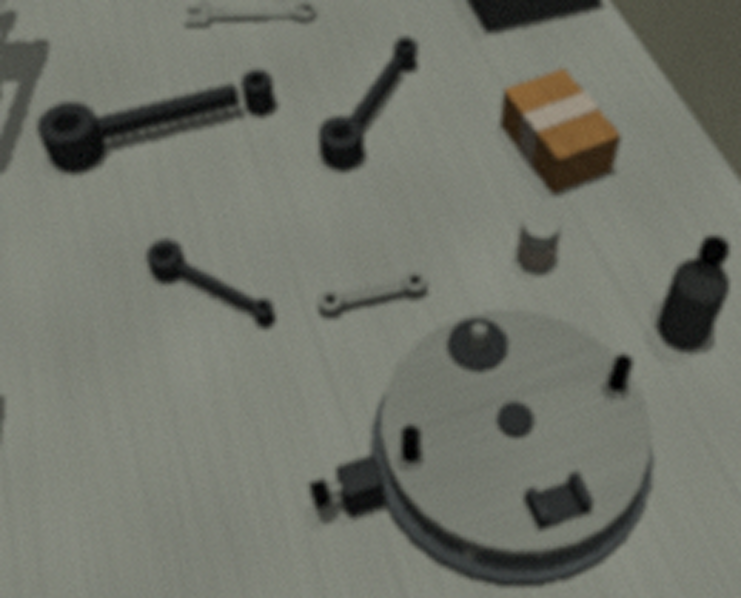

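```bash
python3 - <<'E'
from h import *
T=lambda x,y:((x+.5)/3.8-.5+140,(y+.5)/3.8-.5+135)
S=lambda x,y:((x+.5)/2.85-.5+120,(y+.5)/2.85-.5+95)
for n,a,b in (('hub',(214,207),(342,129)),('eye',(91,84),(405,46)),('axis',(640,166),(515,420)),('post',(554,165),(478,327)),
  ('pegnear',(650,270),(411,430)),('pegfar',(641,54),(623,360)),('hubB',(97,512),(72,120))):
    p,e=tri(T(*a),S(*b));print(n,np.round(p,4),round(e,4))
E
```

```text
hub [0.5345 0.2015 0.0457] 0.0007
eye [0.6522 0.3238 0.0325] 0.0015
axis [ 0.5752 -0.2031  0.0548] 0.0007
post [ 0.572  -0.1182  0.0849] 0.0021
pegnear [ 0.4757 -0.2051  0.1003] 0.0
pegfar [ 0.6757 -0.1979  0.0962] 0.0001
hubB [0.2486 0.3047 0.0555] 0.0017
```

Request:
arm_command([
  [0,0,0,-0.046,0,-0.0365,0.3],
  [0,0,0,-0.046,0,-0.0365,0.5],
  [0,0,0,-0.046,0,-0.0365,0.7],
  [0,0,0,-0.046,0,-0.0365,0.7],
  [0,0,0,-0.046,0,-0.0365,0.7],
  [0,0,0,-0.046,0,-0.0365,0.7],
  [0,0,0,-0.046,0,-0.0365,0.7],
  [0,0,0,-0.046,0,-0.0365,0.7],
  [0,0,0,-0.046,0,-0.0365,0.7],
  [0,0,0,-0.046,0,-0.0365,0.7],
  [0,0,0,-0.046,0,-0.0365,0.7],
  [0,0,0,-0.046,0,-0.0365,0.7],
])

```text
time: 1.6
eef_pos: [0.4267, -0.1019, 0.1709]
tool_rot: [-90.0, -0.0, 77.0]
wrist_force: [0.2, -0.4, 0.1]
gripper_width: 0.0283
```

Request:
arm_command([
  [0,10,0,-0.046,0,-0.0365,0.7],
  [0,10,0,0,0,0,0.7],
  [0,10,0,0,0,0,0.7],
  [0,10,0,0,0,0,0.7],
  [0,10,0,0,0,0,0.7],
  [0,10,0,0,0,0,0.7],
  [0,10,0,0,0,0,0.7],
  [0,10,0,0,0,0,0.7],
  [0,10,0,0,0,0,0.7],
  [0,10,0,0,0,0,0.7],
  [0,10,0,0,0,0,0.7],
  [0,10,0,0,0,0,0.7],
])

```text
time: 3.1
eef_pos: [0.4514, -0.1528, 0.1705]
tool_rot: [-90.0, 0.1, -43.3]
wrist_force: [0.1, 0.4, -0.3]
gripper_width: 0.0282
```

Request:
arm_command([
  [0,10,0,0,0,0,0.7],
  [0,10,0,0,0,0,0.7],
  [0,10,0,0,0,0,0.7],
  [0,10,0,0,0,0,0.7],
  [0,5,0,0,0,0,0.7],
  [0,0,0,0,0,0,0.7],
])

```text
time: 3.85
eef_pos: [0.4514, -0.1529, 0.1706]
tool_rot: [-90.1, 0.0, -87.9]
wrist_force: [0.0, 0.1, 1.1]
gripper_width: 0.0283
```

```bash
cat >> h.py <<'E'
from scipy.spatial.transform import Rotation as Ro
def rem(p,yaw=None):
    s=ctrl.read_state(); R=Ro.from_euler('xyz',s['tool_rot'],degrees=True).as_matrix()
    print('t',s['time'],'tcp',s['eef_pos'].round(4),'rot',s['tool_rot'].round(2),'w',round(s['gripper_width'],4),'F',s['wrist_force'].round(1),'q6',s['q'][5].round(1))
    print('tool delta',(R.T@(np.array(p)-s['eef_pos'])).round(4), None if yaw is None else 'ry %.2f'%(s['tool_rot'][2]-yaw))
E
python3 -c "
from h import *
rem([.4757,-.205,.068],-88)
shot('top','t1.png')[150:300];shot('side','s1.png')"
```

```text
t 3.85 tcp [ 0.4514 -0.1529  0.1706] rot [-9.005e+01  3.000e-02 -8.788e+01] w 0.0283 F [0.  0.1 1.1] q6 62.3
tool delta [0.0531 0.1026 0.0224] ry 0.12
```

View pics/s1.png

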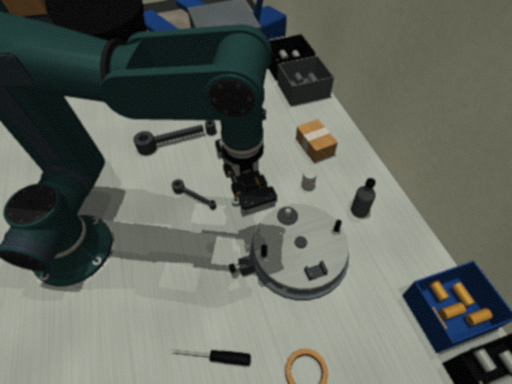

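Request:
arm_command([
  [0,0,0,0.027,0,0.011,0.7],
  [0,0,0,0.026,0,0.0115,0.7],
  [0,0,0,0,0.02,0,0.7],
  [0,0,0,0,0.025,0,0.7],
  [0,0,0,0,0,0,0.7],
])

```text
time: 4.58
eef_pos: [0.4745, -0.2043, 0.1237]
tool_rot: [-90.3, 0.2, -87.9]
wrist_force: [-0.2, 0.4, -0.3]
gripper_width: 0.0281
```

```bash
python3 -c "
from h import *
rem([.4757,-.205,.068],-88)
a=shot('top','t2.png');s=shot('side','s2.png')
cv2.imwrite('pics/c3.png',cv2.resize(s[170:310,190:370],None,fx=4,fy=4,interpolation=cv2.INTER_CUBIC)[:,:,::-1])"
```

```text
t 4.575 tcp [ 0.4745 -0.2043  0.1237] rot [-90.26   0.17 -87.9 ] w 0.0281 F [-0.2  0.4 -0.3] q6 58.3
tool delta [0.0009 0.0557 0.0014] ry 0.10
```

View pics/c3.png

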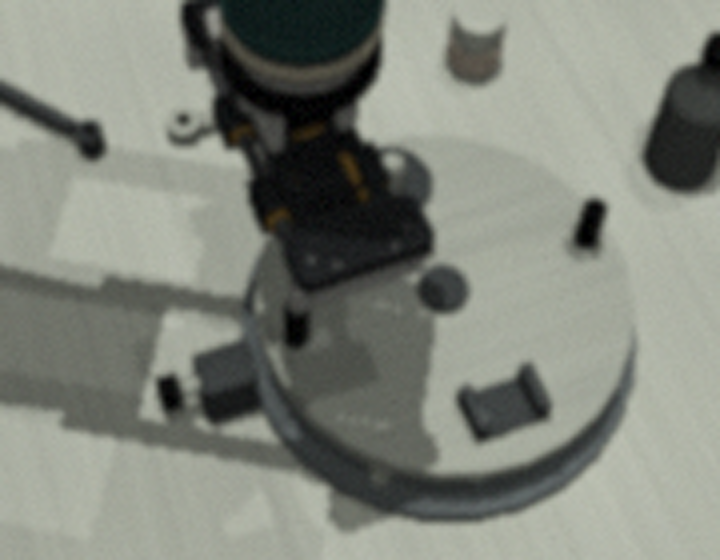

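```bash
python3 -c "
from h import *
p=ctrl.read_state()['eef_pos']
P=proj('side',[p,p+[0,0,.1],[.4757,-.205,.1]]);print(P,(P-[190,170])*4)
print(proj('top',[p,[.4757,-.205,.1]]))
"
```

```text
[[264.16667901 240.21857338]
 [264.48017325 217.37379574]
 [263.84835026 245.57288709]] [[296.66671605 280.87429354]
 [297.92069301 189.49518294]
 [295.39340105 302.29154835]]
[[311.9514208  205.3689995 ]
 [310.63038746 205.70007224]]
```

View pics/s2.png

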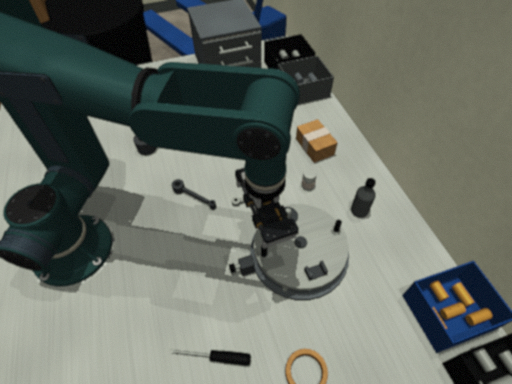

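```bash
python3 -c "
from h import *
s=cv2.imread('pics/s2.png');t=cv2.imread('pics/t2.png')
p=ctrl.read_state()['eef_pos']
g=lambda im:np.clip(255*(im/255.)**.45,0,255).astype(np.uint8)
c=g(cv2.resize(s[190:270,220:320],None,fx=8,fy=7.5,interpolation=cv2.INTER_CUBIC))
for d,col in (((0,0,0),(0,0,255)),((0,.0265,0),(0,255,0)),((0,-.0265,0),(255,0,0)),((0,-.0265,.097),(255,0,255)),((0,.0265,.097),(255,255,0))):
    q=(proj('side',p+np.array(d))[0]-[220,190])*[8,7.5]; cv2.circle(c,tuple(int(v) for v in q),4,col,-1)
cv2.imwrite('pics/c4.png',c)
cv2.imwrite('pics/c5.png',g(cv2.resize(t[140:290,220:370],None,fx=4,fy=4,interpolation=cv2.INTER_CUBIC)))
"
```

```text
(no output)
```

View pics/c4.png

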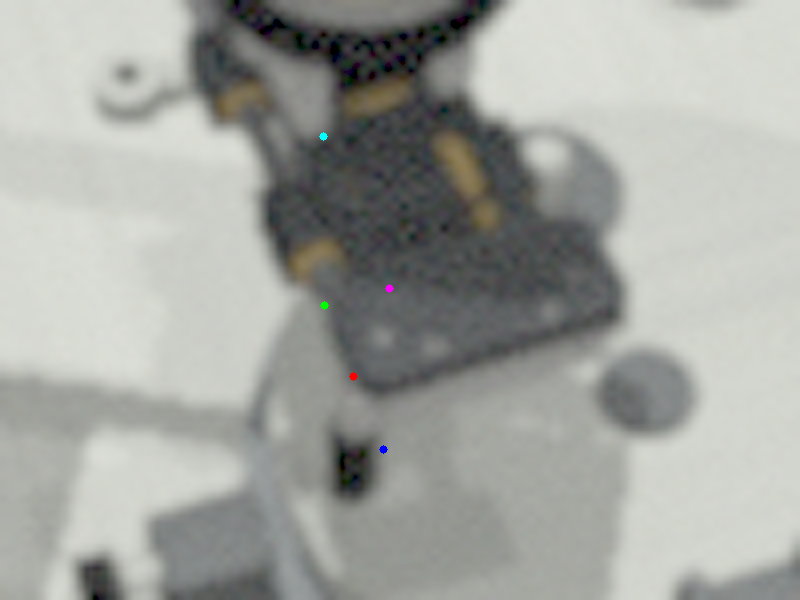

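View pics/c5.png

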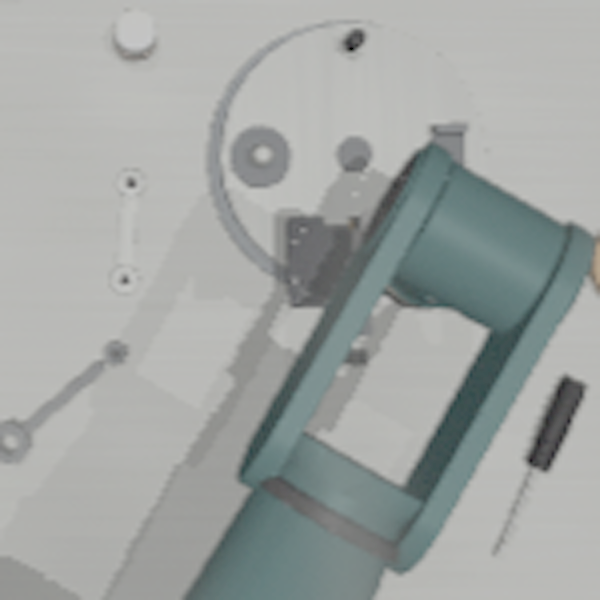

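Request:
arm_command([
  [0,0,0,0.001,0.015,0.001,0.7],
  [0,0,0,0,0.01,0,0.7],
  [0,0,0,0,0.005,0,0.7],
  [0,0,0,0,0,0,0.7],
])

```text
time: 5.18
eef_pos: [0.4768, -0.2059, 0.0955]
tool_rot: [-90.1, 0.0, -87.9]
wrist_force: [-0.8, -0.4, -0.0]
gripper_width: 0.0283
```

Request:
arm_command([
  [0,0,0,0,0.008,0,0.7],
  [0,0,0,0,0.008,0,0.7],
  [0,0,0,0,0.007,0,0.7],
  [0,0,0,0,0,0,0.7],
])

```text
time: 5.68
eef_pos: [0.4766, -0.2058, 0.0721]
tool_rot: [-90.1, 0.1, -87.9]
wrist_force: [1.1, 0.3, -0.1]
gripper_width: 0.0286
```

```bash
python3 -c "
from h import *
rem([.4757,-.205,.068],-88)
s=shot('side','s3.png')
g=lambda im:np.clip(255*(im/255.)**.45,0,255).astype(np.uint8)
cv2.imwrite('pics/c6.png',g(cv2.resize(s[190:290,220:360],None,fx=5.7,fy=5.7,interpolation=cv2.INTER_CUBIC)[:,:,::-1]))"
```

```text
t 5.675 tcp [ 0.4766 -0.2058  0.0721] rot [-9.009e+01  6.000e-02 -8.793e+01] w 0.0286 F [ 1.1  0.3 -0.1] q6 58.3
tool delta [-0.0008  0.0041 -0.0008] ry 0.07
```

View pics/c6.png

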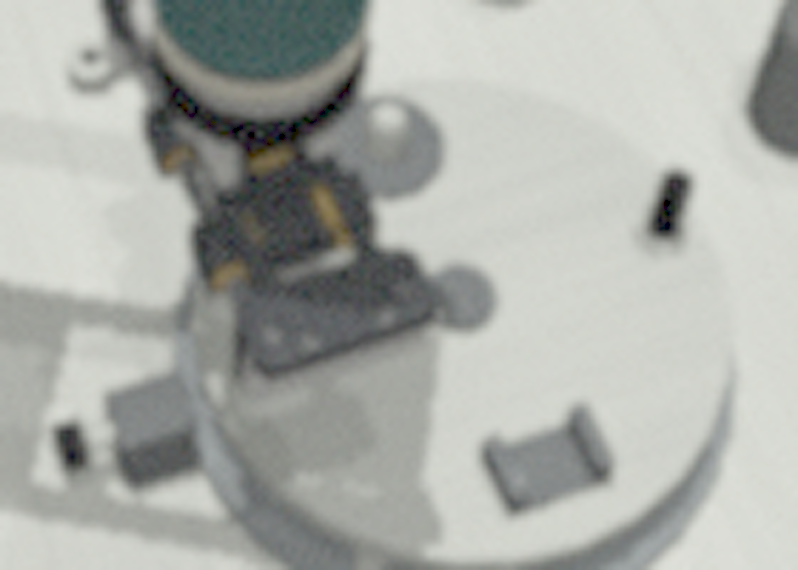

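Request:
arm_command([
  [0,-5,0,0.0087,0,0.0004,0.7],
  [0,-5,0,0.0087,0,0.0004,0.7],
  [0,-5,0,0.0087,0,0.0004,0.7],
  [0,-5,0,0.0087,0,0.0004,0.7],
])

```text
time: 6.22
eef_pos: [0.4848, -0.2404, 0.0736]
tool_rot: [-90.0, -0.0, -67.8]
wrist_force: [-0.2, -0.0, -0.6]
gripper_width: 0.0282
```

```bash
python3 -c "
from h import *
a=np.radians(180+2+20);rem([.5757+.1*np.cos(a),-.2025+.1*np.sin(a),.072],-68)"
```

```text
t 6.225 tcp [ 0.4848 -0.2404  0.0736] rot [-8.997e+01 -4.000e-02 -6.777e+01] w 0.0282 F [-0.2 -0.  -0.6] q6 35.4
tool delta [-0.0011  0.0016 -0.0015] ry 0.23
```

Request:
arm_command([
  [0,-5,0,0.0087,0,-0.001,0.7],
  [0,-5,0,0.0087,0,0.0004,0.7],
  [0,-5,0,0.0087,0,0.0004,0.7],
])

```text
time: 6.6
eef_pos: [0.4965, -0.2636, 0.0736]
tool_rot: [-90.0, -0.0, -52.8]
wrist_force: [-0.7, 0.7, -0.8]
gripper_width: 0.0279
```

```bash
python3 -c "
from h import *
a=np.radians(180+2+35);rem([.5757+.1*np.cos(a),-.2025+.1*np.sin(a),.072],-53)
s=shot('side','s4.png')
g=lambda im:np.clip(255*(im/255.)**.45,0,255).astype(np.uint8)
cv2.imwrite('pics/c7.png',g(cv2.resize(s[190:310,220:380],None,fx=5,fy=5,interpolation=cv2.INTER_CUBIC)[:,:,::-1]))"
```

```text
t 6.6 tcp [ 0.4965 -0.2636  0.0736] rot [-8.998e+01 -4.000e-02 -5.278e+01] w 0.0279 F [-0.7  0.7 -0.8] q6 19.0
tool delta [-0.0011  0.0016  0.0001] ry 0.22
```

View pics/c7.png

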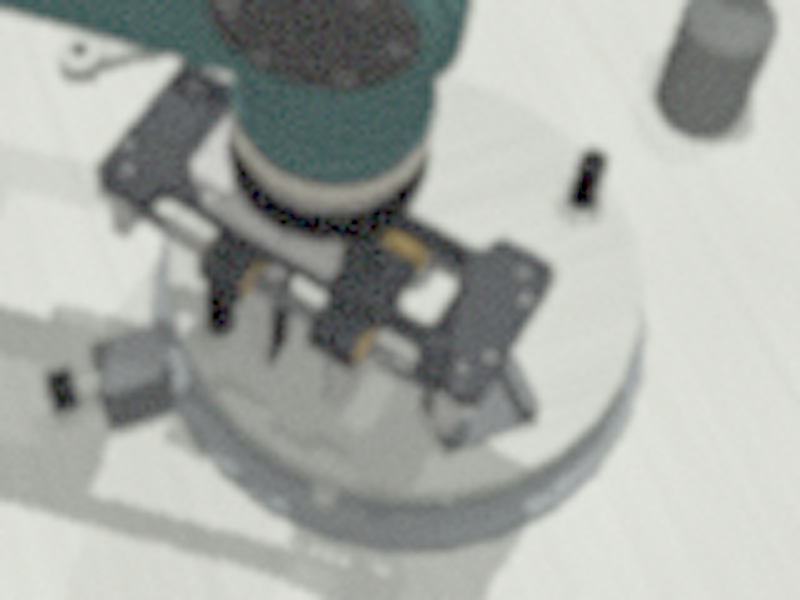

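Request:
arm_command([
  [0,-5,0,0.0087,0,0.0004,0.7],
  [0,-5,0,0.0087,0,0.0004,0.7],
  [0,-4,0,0.007,0,0.0003,0.7],
  [0,-4,0,0.007,0,0.0003,0.7],
  [0,-4,0,0.007,0,0.0003,0.7],
  [0,-4,0,0.007,0,0.0003,0.7],
  [0,-4,0,0.007,0,0.0003,0.7],
  [0,-4,0,0.007,0,0.0003,0.7],
])

```text
time: 7.65
eef_pos: [0.5441, -0.2973, 0.0735]
tool_rot: [-90.0, -0.0, -18.9]
wrist_force: [0.1, -0.9, 0.4]
gripper_width: 0.0282
```

Request:
arm_command([
  [0,-4,0,0.007,0,0.0003,0.7],
  [0,-4,0,0.007,0,0.0003,0.7],
  [0,-4,0,0.007,0,0.0003,0.7],
  [0,-4,0,0.007,0,0.0003,0.7],
  [0,-4,0,0.007,0,0.0003,0.7],
  [0,0,0,0,0,0,0.7],
  [0,0,0,0,0,0,0.7],
])

```text
time: 8.52
eef_pos: [0.578, -0.3023, 0.0732]
tool_rot: [-90.0, 0.0, 1.0]
wrist_force: [-0.3, -0.1, 0.4]
gripper_width: 0.0283
```

```bash
python3 -c "
from h import *
a=np.radians(180+2+89);rem([.5757+.1*np.cos(a),-.2025+.1*np.sin(a),.072],2)
s=shot('side','s5.png')
g=lambda im:np.clip(255*(im/255.)**.45,0,255).astype(np.uint8)
cv2.imwrite('pics/c8.png',g(cv2.resize(s[190:310,220:380],None,fx=5,fy=5,interpolation=cv2.INTER_CUBIC)[:,:,::-1]))"
```

```text
t 8.525 tcp [ 0.578  -0.3023  0.0732] rot [-9.0e+01  1.0e-02  9.8e-01] w 0.0283 F [-0.3 -0.1  0.4] q6 -33.6
tool delta [-0.0006  0.0012 -0.0001] ry -1.02
```

View pics/c8.png

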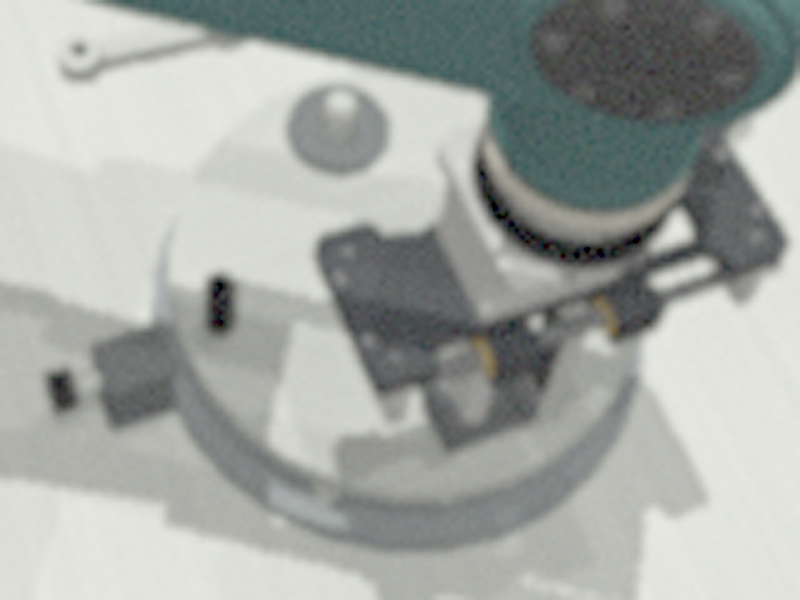

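```bash
python3 -c "
from h import *
for f,p,o in (('s4',[.4965,-.2636,.0736],'c9'),('s5',[.578,-.3023,.0732],'c10')):
    p=np.array(p)
    print(proj('side',[p,p+[0,0,.1]]),(proj('side',[p,p+[0,0,.1]])-[220,190])*5)
i=vision.camera_info('side');print(i)
"
```

```text
[[280.20915577 269.4151788 ]
 [282.19229583 249.97992597]] [[301.04577887 397.07589401]
 [310.96147917 299.89962986]]
[[318.65932801 273.80704808]
 [324.71688206 254.63799524]] [[493.29664006 419.03524038]
 [523.5844103  323.1899762 ]]
{'fx': 356.6826385862023, 'fy': 356.6826385862023, 'cx': 254.31472264679977, 'cy': 185.2240263463801, 'camera_from_world': array([[ 0.95011402, -0.31152206, -0.0154062 , -0.49151314],
       [ 0.25713002,  0.75435179,  0.60401782, -0.1722604 ],
       [-0.17654318, -0.5778472 ,  0.79682189, -0.96633645],
       [ 0.        ,  0.        ,  0.        ,  1.        ]])}
```

View pics/s5.png

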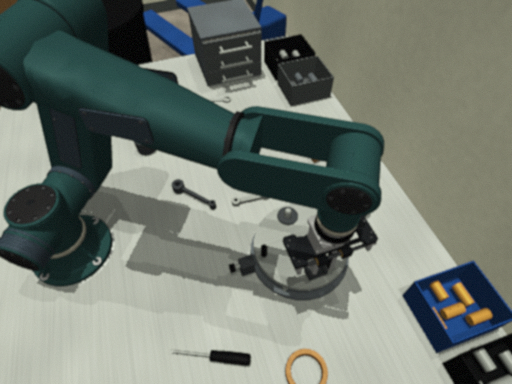

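```bash
python3 -c "
from h import *
g=lambda im:np.clip(255*(im/255.)**.45,0,255).astype(np.uint8)
R=lambda im:cv2.resize(im[215:305,255:355],None,fx=4,fy=6,interpolation=cv2.INTER_CUBIC)
R=lambda im:cv2.resize(im[215:305,255:385],None,fx=6,fy=6,interpolation=cv2.INTER_CUBIC)
s=g(R(cv2.imread('pics/s5.png')))
for d,c in (((0,0,0),(0,0,255)),((-.0265,0,0),(0,255,0)),((.0265,0,0),(255,0,0))):
  for z in (0,.097):
    q=(proj('side',np.array([.578,-.3023,.0732+z])+d)[0]-[255,215])*6
    cv2.circle(s,tuple(int(v) for v in q),3,c,-1)
cv2.imwrite('pics/c11.png',s)
cv2.imwrite('pics/c12.png',g(R(cv2.imread('pics/s0.png'))))
"
```

```text
(no output)
```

View pics/c11.png

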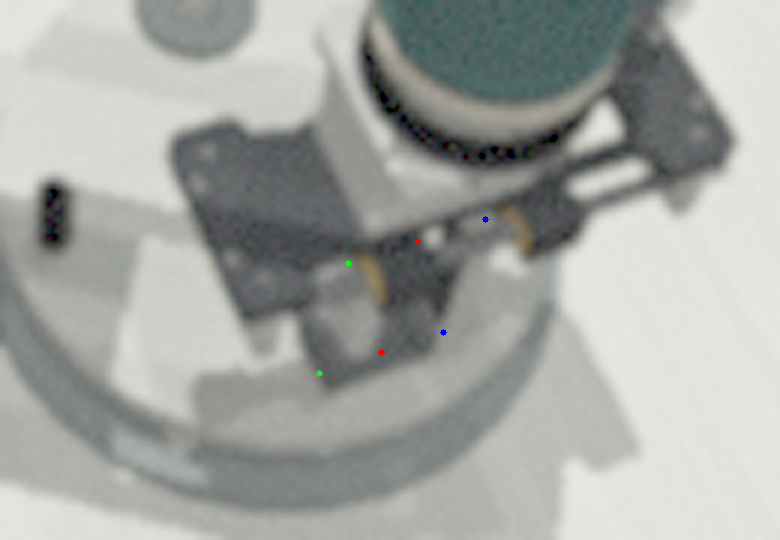

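View pics/c12.png

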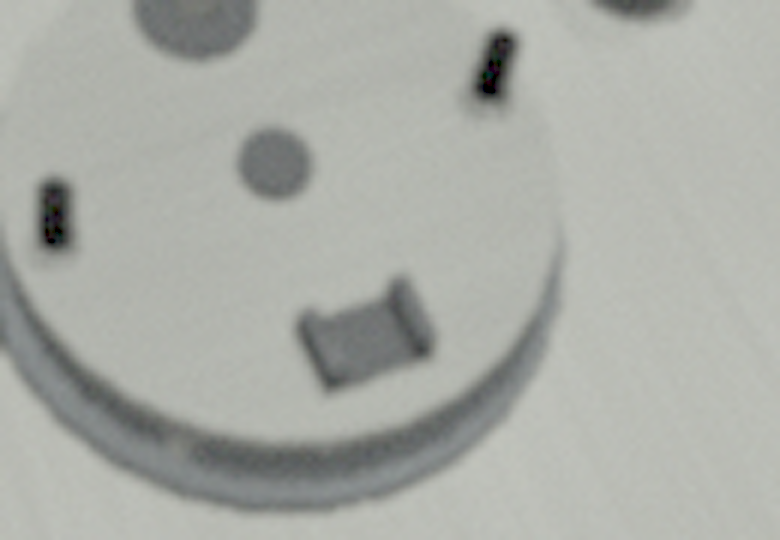

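Request:
arm_command([
  [0,0,0,0,-0.04,0,0.7],
  [0,0,0,0,-0.05,0,0.7],
  [0,0,0,0.0,0,-0.05,0.7],
  [0,0,0,0.0,0,-0.05,0.7],
  [0,0,0,0.0,0,-0.03,0.7],
  [0,0,0,0,0,0,0.7],
])

```text
time: 9.32
eef_pos: [0.5795, -0.4343, 0.162]
tool_rot: [-89.9, 0.1, 0.8]
wrist_force: [0.4, 0.1, -0.1]
gripper_width: 0.0281
```

```bash
python3 -c "
from h import *
g=lambda im:np.clip(255*(im/255.)**.45,0,255).astype(np.uint8)
R=lambda im:cv2.resize(im[215:345,255:405],None,fx=4.6,fy=4.6,interpolation=cv2.INTER_CUBIC)
s=shot('side','s6.png')[:,:,::-1];shot('top','t6.png');
p=ctrl.read_state()['eef_pos'];print(p)
s=g(R(s))
for d,c in (((0,0,0),(0,0,255)),((-.0265,0,0),(0,255,0)),((.0265,0,0),(255,0,0))):
  for z in (0,.097):
    q=(proj('side',p+[0,0,z]+d)[0]-[255,215])*4.6
    cv2.circle(s,tuple(int(v) for v in q),3,c,-1)
cv2.imwrite('pics/c13.png',s)
"
```

```text
[ 0.58050613 -0.43161702  0.16294282]
```

View pics/c13.png

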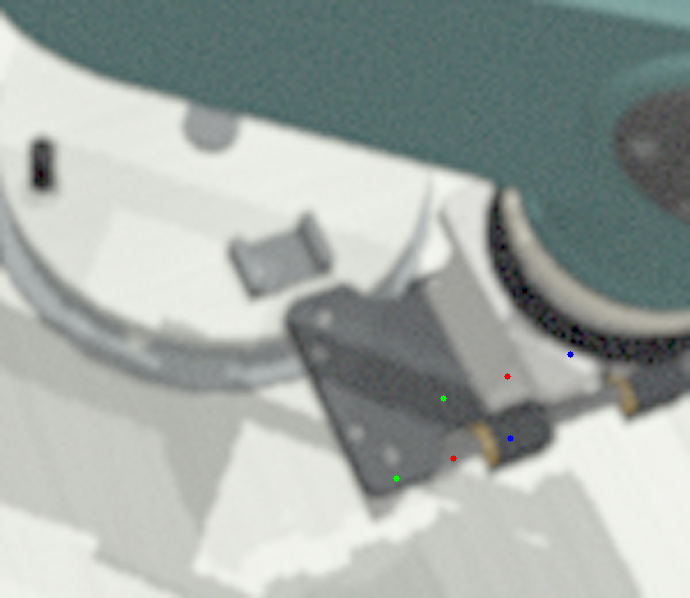

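View pics/t6.png

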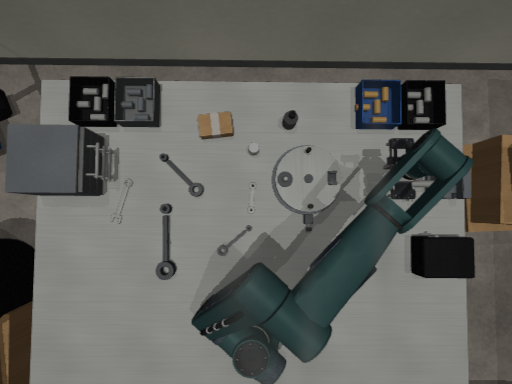

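```bash
python3 -c "
from h import *
g=lambda im:np.clip(255*(im/255.)**.45,0,255).astype(np.uint8)
out=[]
for f,p,d in (('t6',[.5805,-.4316,.163],0),('t2',[.4745,-.2043,.1237],1),('t1',[.4514,-.1529,.1706],1)):
  p=np.array(p); c=proj('top',p)[0].astype(int); im=cv2.imread('pics/'+f+'.png')
  o=c-[35,45]; s=g(cv2.resize(im[o[1]:o[1]+90,o[0]:o[0]+70],None,fx=3.7,fy=6,interpolation=cv2.INTER_CUBIC))
  s=g(cv2.resize(im[o[1]:o[1]+90,o[0]:o[0]+70],None,fx=3.8,fy=3.8,interpolation=cv2.INTER_CUBIC))
  e=np.array([[.0885,0,0],[0,-.0885,0]][d])
  for z,col in ((0,(0,0,255)),(.097,(0,255,0)),(.2,(255,0,0))):
    for k in (-1,0,1):
      q=(proj('top',p+[0,0,z]+k*e)[0]-o)*3.8; cv2.circle(s,tuple(int(v) for v in q),3,col,-1)
  out.append(s)
cv2.imwrite('pics/c14.png',np.hstack(out)); print(out[0].shape)
"
```

```text
(342, 266, 3)
```

View pics/c14.png

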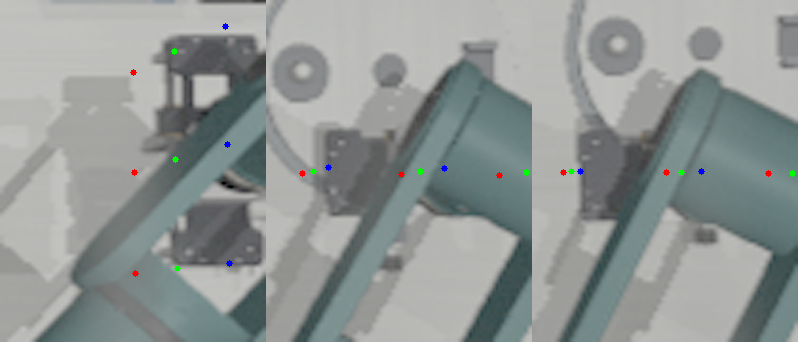

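```bash
python3 -c "
from h import *
g=lambda im:np.clip(255*(im/255.)**.45,0,255).astype(np.uint8)
def box(img,p,yaw,o,k,c0):
  cs,sn=np.cos(yaw),np.sin(yaw)
  def dr(x0,x1,y0,y1,z0,z1,col):
    P=np.array([[x,y,z] for x in(x0,x1) for y in(y0,y1) for z in(z0,z1)])
    W=np.c_[P[:,0]*cs-P[:,1]*sn,P[:,0]*sn+P[:,1]*cs,P[:,2]]+p
    q=((proj('side',W)-o)*k).astype(int)
    for a in range(8):
      for b in (1,2,4):
        if not a&b: cv2.line(img,tuple(map(int,q[a])),tuple(map(int,q[a|b])),col,1)
  dr(-.0885,.0885,-.0375,.0375,.097,.17,(0,255,255))
  w=.0141
  dr(-w-.0125,-w,-.008,.008,0,.097,(0,0,255)); dr(w,w+.0125,-.008,.008,0,.097,(0,0,255))
outs=[]
for f,p,yaw,o,k,sz in (('s5',[.578,-.3023,.0732],.017,[255,205],5,(75,100)),('s6',[.5805,-.4316,.163],.014,[310,215],5,(75,100))):
  im=cv2.imread('pics/'+f+'.png'); o=np.array(o)
  s=g(cv2.resize(im[o[1]:o[1]+110,o[0]:o[0]+80+30],None,fx=k,fy=k,interpolation=cv2.INTER_CUBIC))
  box(s,np.array(p),yaw,o,k,0); cv2.imwrite('pics/c15%s.png'%f,s)
"
```

```text
(no output)
```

View pics/c15s5.png

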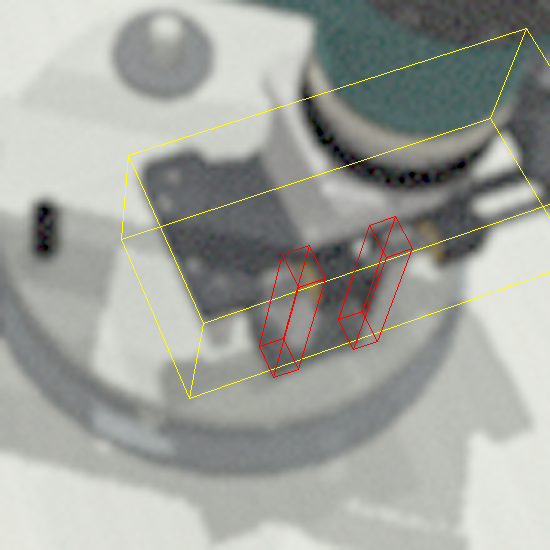

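View pics/c15s6.png

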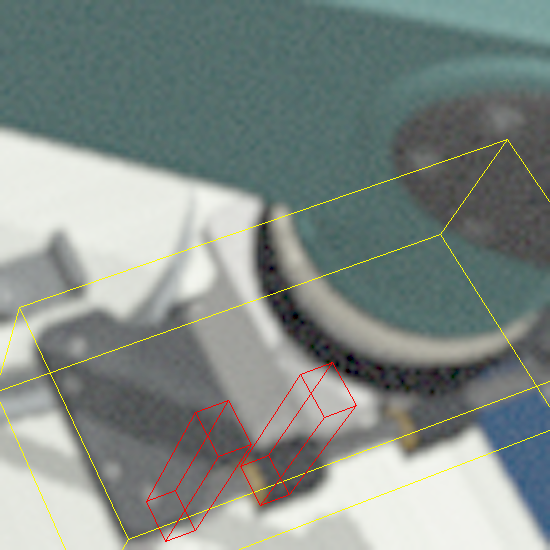

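Request:
arm_command([
  [0,0,0,-0.0275,0,0.044,0.7],
  [0,0,0,-0.0275,0,0.044,0.7],
  [0,0,0,-0.0275,0,0.044,0.7],
  [0,0,0,-0.0275,0,0.044,0.7],
  [0,0,0,-0.0275,0,0.044,0.7],
  [0,0,0,-0.0275,0,0.044,0.7],
  [0,0,0,-0.0275,0,0.044,0.7],
  [0,0,0,-0.0275,0,0.044,0.7],
  [0,0,0,0,0.04,0,0.7],
  [0,0,0,0,0.04,0,0.7],
  [0,0,0,0,0.02,0,0.7],
  [0,0,0,0,0,0,0.7],
])

```text
time: 10.92
eef_pos: [0.3523, -0.0827, 0.0618]
tool_rot: [-89.9, 0.1, 1.2]
wrist_force: [0.9, 0.3, -0.2]
gripper_width: 0.0281
```

```bash
python3 -c "
from h import *
g=lambda im:np.clip(255*(im/255.)**.45,0,255).astype(np.uint8)
p=ctrl.read_state()['eef_pos'];print(p,ctrl.read_state()['q'])
s=shot('side','s7.png')[:,:,::-1]
q=proj('side',[p,p+[0,0,.097],p*[1,1,0]]);print(q)
o=q[0].astype(int)-[50,70]
c=g(cv2.resize(s[o[1]:o[1]+110,o[0]:o[0]+120],None,fx=5,fy=5,interpolation=cv2.INTER_CUBIC))
for a,k in zip(q,((0,0,255),(0,255,0),(255,0,0))): cv2.circle(c,tuple(int(v) for v in (a-o)*5),3,k,-1)
cv2.imwrite('pics/c16.png',c)
"
```

```text
[ 0.35231403 -0.08269954  0.06178676] [-2.22361789e+01 -1.72533792e+01  1.11178460e+02  2.61381709e-02
  8.62466009e+01 -2.34030386e+01]
[[203.7849613  226.09318798]
 [198.58893964 205.32683189]
 [206.66772151 237.6143919 ]]
```

View pics/c16.png

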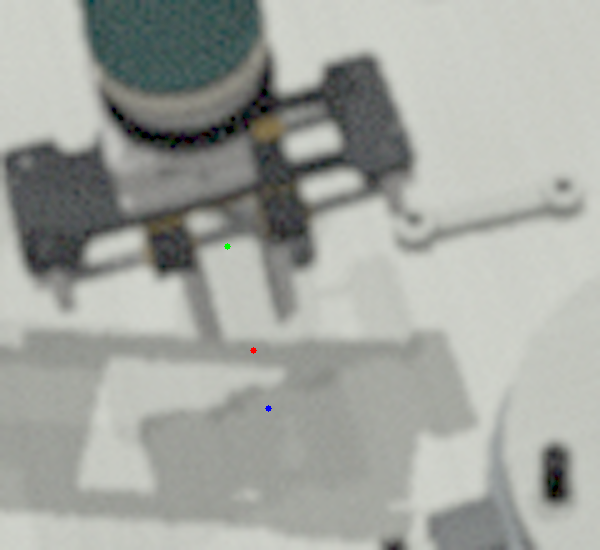

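Request:
arm_command([
  [0,0,0,0,0.02,0,0.7],
  [0,0,0,0,0.02,0,0.7],
  [0,0,0,0,0.007,0,0.7],
  [0,0,0,0,0,0,0.7],
])

```text
time: 11.48
eef_pos: [0.3546, -0.0845, 0.017]
tool_rot: [-90.0, -0.1, 1.1]
wrist_force: [-0.1, 0.1, 1.2]
gripper_width: 0.0282
```

```bash
python3 -c "
from h import *
g=lambda im:np.clip(255*(im/255.)**.45,0,255).astype(np.uint8)
p=ctrl.read_state()['eef_pos'];print(p,ctrl.read_state()['wrist_force'])
s=shot('side','s8.png')[:,:,::-1]
q=proj('side',[p,p+[0,0,.097],p*[1,1,0]]);print(q)
o=q[0].astype(int)-[50,70]
c=g(cv2.resize(s[o[1]:o[1]+110,o[0]:o[0]+120],None,fx=5,fy=5,interpolation=cv2.INTER_CUBIC))
for a,k in zip(q,((0,0,255),(0,255,0),(255,0,0))): cv2.circle(c,tuple(int(v) for v in (a-o)*5),3,k,-1)
cv2.imwrite('pics/c17.png',c)
"
```

```text
[ 0.35461259 -0.08447147  0.01695161] [-0.07508418  0.09384298  1.18120523]
[[206.88461468 234.8769108 ]
 [202.16310406 215.6937286 ]
 [207.63330111 237.91877374]]
```

View pics/c17.png

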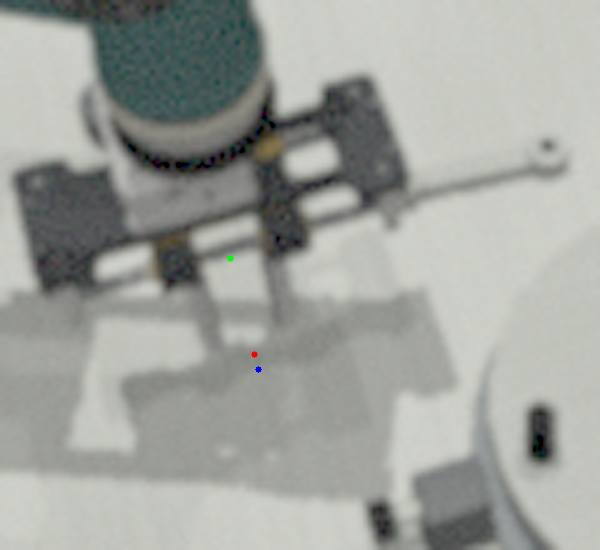

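Request:
arm_command([
  [0,0,0,0,0.004,0,0.7],
  [0,0,0,0,0.004,0,0.7],
  [0,0,0,0,0.003,0,0.7],
  [0,0,0,0,0,0,0.7],
])

```text
time: 12.02
eef_pos: [0.3539, -0.0844, 0.0048]
tool_rot: [-90.0, 0.0, 1.1]
wrist_force: [0.1, -0.3, 0.2]
gripper_width: 0.0284
```

Request:
arm_command([
  [0,0,0,0,0.002,0,0.7],
  [0,0,0,0,0.002,0,0.7],
  [0,0,0,0,0.002,0,0.7],
  [0,0,0,0,0,0,0.7],
])

```text
time: 12.52
eef_pos: [0.354, -0.0844, -0.0011]
tool_rot: [-90.0, 0.0, 1.1]
wrist_force: [0.3, 0.3, -0.5]
gripper_width: 0.0281
```

Request:
arm_command([
  [0,0,0,0,0.002,0,0.7],
  [0,0,0,0,0.002,0,0.7],
  [0,0,0,0,0,0,0.7],
])

```text
time: 12.9
eef_pos: [0.354, -0.0844, -0.0051]
tool_rot: [-90.0, 0.0, 1.1]
wrist_force: [-0.7, 0.5, 1.4]
gripper_width: 0.0281
```

```bash
python3 -c "
from h import *
g=lambda im:np.clip(255*(im/255.)**.45,0,255).astype(np.uint8)
p=ctrl.read_state()['eef_pos'];print(p,ctrl.read_state()['wrist_force'])
s=shot('side','s9.png')[:,:,::-1]
q=proj('side',[p,p+[0,0,.097],p*[1,1,0]]);print(q)
o=q[0].astype(int)-[50,70]
c=g(cv2.resize(s[o[1]:o[1]+110,o[0]:o[0]+120],None,fx=5,fy=5,interpolation=cv2.INTER_CUBIC))
for a,k in zip(q,((0,0,255),(0,255,0),(255,0,0))): cv2.circle(c,tuple(int(v) for v in (a-o)*5),3,k,-1)
cv2.imwrite('pics/c18.png',c)
"
```

```text
[ 0.35395058 -0.0843829  -0.00508163] [-0.69640434  0.48626498  1.37007024]
[[207.61266174 238.85543234]
 [203.04427438 220.38136197]
 [207.39121886 237.95994097]]
```

View pics/c18.png

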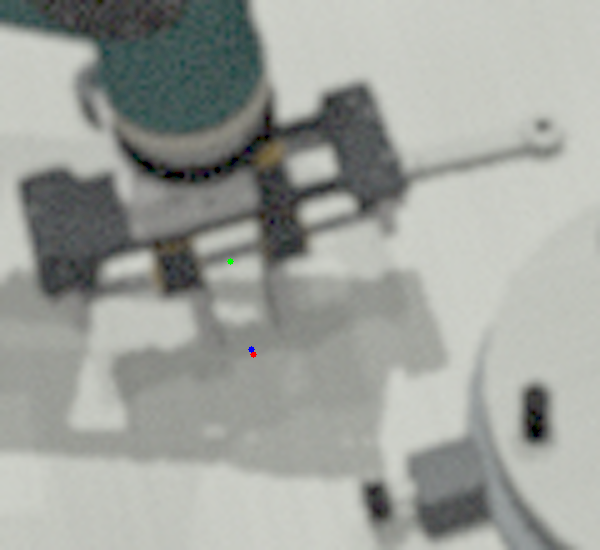

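Request:
arm_command([
  [0,0,0,0,0.002,0,0.7],
  [0,0,0,0,0.002,0,0.7],
  [0,0,0,0,0.002,0,0.7],
  [0,0,0,0,0,0,0.7],
])

```text
time: 13.45
eef_pos: [0.3539, -0.0844, -0.0111]
tool_rot: [-90.0, 0.0, 1.1]
wrist_force: [0.9, 0.1, 0.2]
gripper_width: 0.0284
```

Request:
arm_command([
  [0,0,0,0,0.002,0,0.7],
  [0,0,0,0,0.002,0,0.7],
  [0,0,0,0,0,0,0.7],
])

```text
time: 13.82
eef_pos: [0.354, -0.0844, -0.0151]
tool_rot: [-90.0, 0.0, 1.1]
wrist_force: [0.1, 0.1, -0.0]
gripper_width: 0.0281
```

Request:
arm_command([
  [0,0,0,0,0.002,0,0.7],
  [0,0,0,0,0.002,0,0.7],
  [0,0,0,0,0,0,0.7],
])

```text
time: 14.2
eef_pos: [0.354, -0.0844, -0.0191]
tool_rot: [-90.0, 0.0, 1.1]
wrist_force: [-0.1, 0.2, -0.3]
gripper_width: 0.0282
```

Request:
arm_command([
  [0,0,0,0,0.002,0,0.7],
  [0,0,0,0,0.0015,0,0.7],
  [0,0,0,0,0,0,0.7],
])

```text
time: 14.58
eef_pos: [0.354, -0.0844, -0.0225]
tool_rot: [-90.0, 0.0, 1.1]
wrist_force: [-0.5, -0.5, 0.1]
gripper_width: 0.0282
```

Request:
arm_command([
  [0,0,0,0,0.002,0,0.7],
  [0,0,0,0,0.0015,0,0.7],
  [0,0,0,0,0,0,0.7],
])

```text
time: 14.95
eef_pos: [0.354, -0.0844, -0.026]
tool_rot: [-90.0, 0.0, 1.1]
wrist_force: [-0.6, -0.1, -0.1]
gripper_width: 0.028
```

Request:
arm_command([
  [0,0,0,0,0.002,0,0.7],
  [0,0,0,0,0.0015,0,0.7],
  [0,0,0,0,0,0,0.7],
])

```text
time: 15.32
eef_pos: [0.354, -0.0844, -0.0295]
tool_rot: [-90.0, 0.0, 1.1]
wrist_force: [-0.7, 0.3, -0.6]
gripper_width: 0.0281
```

```bash
python3 -c "
from h import *
g=lambda im:np.clip(255*(im/255.)**.45,0,255).astype(np.uint8)
p=ctrl.read_state()['eef_pos'];print(p,ctrl.read_state()['wrist_force'])
s=shot('side','s10.png')[:,:,::-1]
q=proj('side',[p,p+[0,0,.097],p*[1,1,0]]);print(q)
o=q[0].astype(int)-[50,70]
c=g(cv2.resize(s[o[1]:o[1]+110,o[0]:o[0]+120],None,fx=5,fy=5,interpolation=cv2.INTER_CUBIC))
for a,k in zip(q,((0,0,255),(0,255,0),(255,0,0))): cv2.circle(c,tuple(int(v) for v in (a-o)*5),3,k,-1)
cv2.imwrite('pics/c19.png',c)
"
```

```text
[ 0.35399368 -0.08441371 -0.02952299] [-0.68809078  0.30007346 -0.57593767]
[[208.67028104 243.06646721]
 [204.2861454  225.33199521]
 [207.40912741 237.96491572]]
```

View pics/c19.png

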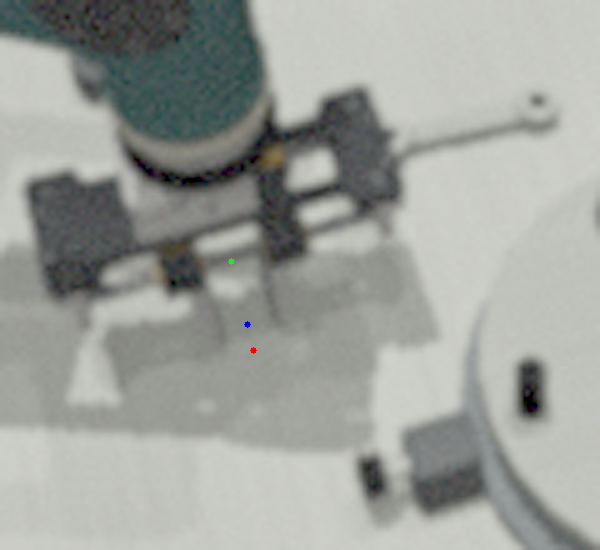

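Request:
arm_command([
  [0,0,0,0,0.001,0,0.7],
  [0,0,0,0,0.001,0,0.7],
  [0,0,0,0,0,0,0.7],
])

```text
time: 15.75
eef_pos: [0.3541, -0.0845, -0.0314]
tool_rot: [-90.0, 0.0, 1.1]
wrist_force: [-0.6, -0.4, -0.1]
gripper_width: 0.0278
```

Request:
arm_command([
  [0,0,0,0,0.001,0,0.7],
  [0,0,0,0,0.001,0,0.7],
  [0,0,0,0,0,0,0.7],
])

```text
time: 16.12
eef_pos: [0.3541, -0.0844, -0.0335]
tool_rot: [-90.0, 0.0, 1.1]
wrist_force: [-0.1, -0.3, -0.5]
gripper_width: 0.0278
```

Request:
arm_command([
  [0,0,0,0,0.001,0,0.7],
  [0,0,0,0,0.001,0,0.7],
  [0,0,0,0,0,0,0.7],
])

```text
time: 16.5
eef_pos: [0.3543, -0.0845, -0.0341]
tool_rot: [-90.0, 0.0, 1.1]
wrist_force: [-2.8, 1.9, 8.5]
gripper_width: 0.0283
```

Request:
arm_command([
  [0,0,0,0,-0.02,0,0.3],
  [0,0,0,0,-0.02,0,0],
  [0,0,0,0,-0.02,0,0],
  [0,0,0,0,0,0,0],
  [0,0,0,0,0,0,0],
])

```text
time: 17.12
eef_pos: [0.3537, -0.0843, 0.0239]
tool_rot: [-90.0, 0.1, 1.1]
wrist_force: [-0.8, -0.7, -0.3]
gripper_width: 0.0748
```

```bash
python3 -c "
from h import *
print(atz('side',208.1,240.4,.004),atz('side',202.8,242.4,.004),atz('side',213.4,238.4,.004))
g=lambda im:np.clip(255*(im/255.)**.45,0,255).astype(np.uint8)
p=ctrl.read_state()['eef_pos'];print(p,ctrl.read_state()['tool_rot']); p=p+[0,0,.0338]
s=shot('side','s11.png')[:,:,::-1]
o=proj('side',p)[0].astype(int)-[50,70]
c=g(cv2.resize(s[o[1]:o[1]+110,o[0]:o[0]+120],None,fx=6,fy=6,interpolation=cv2.INTER_CUBIC)[:590])
def dr(x0,x1,y0,y1,z0,z1,col):
    P=np.array([[x,y,z] for x in(x0,x1) for y in(y0,y1) for z in(z0,z1)])
    q=((proj('side',P+p)-o+.5)*6-.5)
    for a in range(8):
      for b in (1,2,4):
        if not a&b: cv2.line(c,tuple(map(int,q[a])),tuple(map(int,q[a|b])),col,1)
w=.047
dr(-w-.0125,-w,-.008,.008,0,.097,(0,0,255)); dr(w,w+.0125,-.008,.008,0,.097,(0,0,255))
cv2.imwrite('pics/c20.png',c)
"
```

```text
[ 0.35395273 -0.09460907  0.004     ] [ 0.33885132 -0.09594799  0.004     ] [ 0.3691619  -0.09326059  0.004     ]
[ 0.35366014 -0.08428582  0.0238686 ] [-8.99713398e+01  5.59161319e-02  1.06344566e+00]
```

View pics/c20.png

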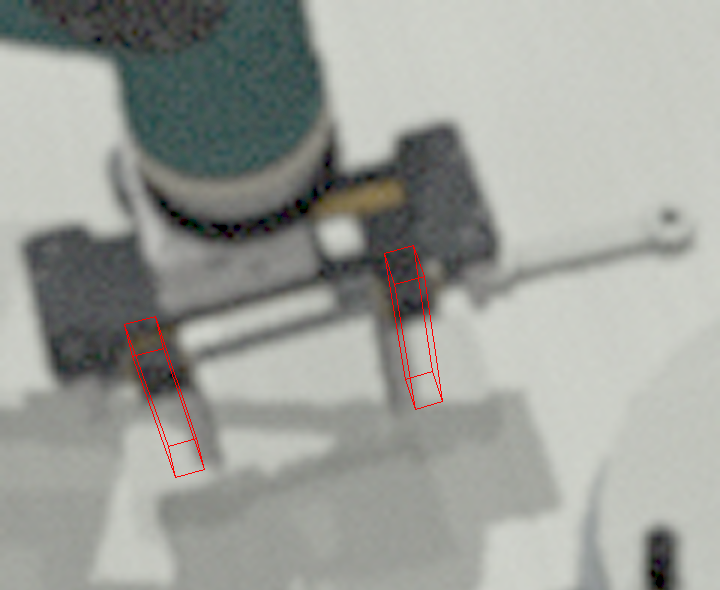

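Request:
arm_command([
  [0,0,0,0,-0.035,0,0.6],
  [0,0,0,0,-0.035,0,0.7],
  [0,0,0,0.04,-0.005,-0.041,0.7],
  [0,0,0,0.04,0,-0.041,0.7],
  [0,0,0,0.04,0,-0.041,0.7],
  [0,10,0,0,0,0,0.7],
  [0,10,0,0,0,0,0.7],
  [0,10,0,0,0,0,0.7],
  [0,10,0,0,0,0,0.7],
  [0,10,0,0,0,0,0.7],
  [0,10,0,0,0,0,0.7],
  [0,10,0,0,0,0,0.7],
])

```text
time: 18.68
eef_pos: [0.4757, -0.2048, 0.098]
tool_rot: [-90.1, 0.1, -69.3]
wrist_force: [0.1, 1.2, 0.3]
gripper_width: 0.0281
```

Request:
arm_command([
  [0,10,0,0,0,0,0.7],
  [0,9,0,0,0,0,0.7],
  [0,0,0,0,0,0,0.7],
])

```text
time: 19.05
eef_pos: [0.4758, -0.2049, 0.0983]
tool_rot: [-90.1, 0.1, -87.8]
wrist_force: [0.1, 0.2, 0.3]
gripper_width: 0.0281
```

```bash
cat >> h.py <<'E'
g=lambda im:np.clip(255*(im/255.)**.45,0,255).astype(np.uint8)
ZB=.0338
def look(f,w=.0141,k=5,off=(60,80),sz=(140,115)):
    st=ctrl.read_state();p=st['eef_pos']+[0,0,ZB];yaw=np.radians(st['tool_rot'][2]);w=st['gripper_width']/2
    s=shot('side',f+'.png')[:,:,::-1]; o=proj('side',p)[0].astype(int)-off
    c=g(cv2.resize(s[o[1]:o[1]+sz[1],o[0]:o[0]+sz[0]],None,fx=k,fy=k,interpolation=cv2.INTER_CUBIC)).copy()
    cs,sn=np.cos(yaw),np.sin(yaw)
    for x0,x1 in ((-w-.0125,-w),(w,w+.0125)):
        P=np.array([[x,y,z] for x in(x0,x1) for y in(-.008,.008) for z in(0,.05)])
        q=(proj('side',np.c_[P[:,0]*cs-P[:,1]*sn,P[:,0]*sn+P[:,1]*cs,P[:,2]]+p)-o+.5)*k-.5
        for a in range(8):
            for b in (1,2,4):
                if not a&b: cv2.line(c,tuple(map(int,q[a])),tuple(map(int,q[a|b])),(0,0,255),1)
    cv2.imwrite('pics/'+f+'c.png',c)
E
python3 -c "
from h import *
rem([.4757,-.205,.034],-88); look('s12')"
```

```text
t 19.05 tcp [ 0.4758 -0.2049  0.0983] rot [-9.012e+01  8.000e-02 -8.783e+01] w 0.0281 F [0.1 0.2 0.3] q6 58.3
tool delta [0.0002 0.0643 0.    ] ry 0.17
```

View pics/s12c.png

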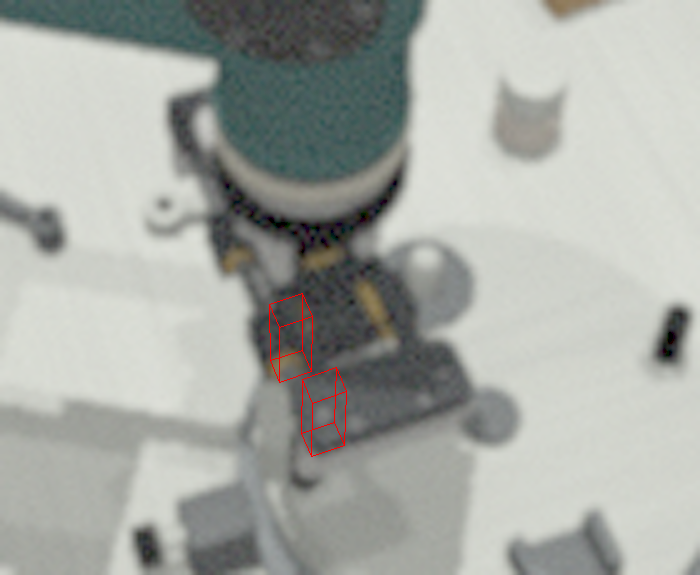

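Request:
arm_command([
  [0,0,0,0,0.015,0,0.7],
  [0,0,0,0,0.01,0,0.7],
  [0,0,0,0,0.006,0,0.7],
  [0,0,0,0,0.004,0,0.7],
  [0,0,0,0,0,0,0.7],
])

```text
time: 19.73
eef_pos: [0.4763, -0.2052, 0.0644]
tool_rot: [-90.0, 0.0, -87.9]
wrist_force: [-0.1, -0.6, 0.1]
gripper_width: 0.0285
```

Request:
arm_command([
  [0,0,0,0,0.007,0,0.7],
  [0,0,0,0,0.008,0,0.7],
  [0,0,0,0,0.008,0,0.7],
  [0,0,0,0,0.004,0,0.7],
  [0,0,0,0,0,0,0.7],
])

```text
time: 20.35
eef_pos: [0.4761, -0.205, 0.0371]
tool_rot: [-90.0, 0.0, -87.9]
wrist_force: [-0.3, -0.5, 0.4]
gripper_width: 0.0284
```

Request:
arm_command([
  [0,-5,0,0.0087,0,0.0004,0.7],
  [0,-5,0,0.0087,0,0.0004,0.7],
  [0,-5,0,0.0087,0,0.0004,0.7],
  [0,-5,0,0.0087,0,0.0004,0.7],
  [0,-5,0,0.0087,0,0.0004,0.7],
])

```text
time: 20.98
eef_pos: [0.4866, -0.2458, 0.0377]
tool_rot: [-90.0, 0.2, -62.8]
wrist_force: [-1.7, 3.6, 1.9]
gripper_width: 0.0284
```

```bash
python3 -c "
from h import *
a=np.radians(180+2+25);rem([.5757+.1*np.cos(a),-.2025+.1*np.sin(a),.036],-63)
look('s13')"
```

```text
t 20.975 tcp [ 0.4866 -0.2458  0.0377] rot [-90.03   0.21 -62.76] w 0.0284 F [-1.7  3.6  1.9] q6 29.9
tool delta [ 0.0019  0.0017 -0.0009] ry 0.24
```

View pics/s13c.png

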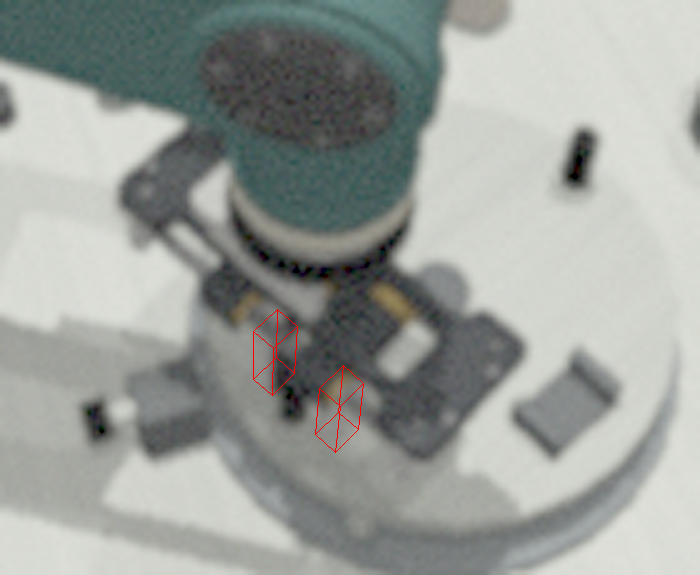

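Request:
arm_command([
  [0,-5,0,0.0087,0,0.0004,0.7],
  [0,-5,0,0.0087,0,0.0004,0.7],
  [0,-5,0,0.0087,0,0.0004,0.7],
  [0,-5,0,0.0087,0,0.0004,0.7],
  [0,-5,0,0.0087,0,0.0004,0.7],
  [0,-5,0,0.0087,0,0.0004,0.7],
  [0,-5,0,0.0087,0,0.0004,0.7],
  [0,-5,0,0.0087,0,0.0004,0.7],
  [0,-5,0,0.0087,0,0.0004,0.7],
  [0,-4,0,0.007,0,0.0003,0.7],
  [0,-4,0,0.007,0,0.0003,0.7],
  [0,-4,0,0.007,0,0.0003,0.7],
])

```text
time: 22.52
eef_pos: [0.5668, -0.3009, 0.038]
tool_rot: [-90.0, -0.1, -5.9]
wrist_force: [-0.2, 0.1, -0.5]
gripper_width: 0.0285
```

Request:
arm_command([
  [0,-4,0,0.007,0,0.0003,0.7],
  [0,-4,0,0.007,0,0.0003,0.7],
  [0,0,0,0,0,0,0.7],
  [0,0,0,0,0,0,0.7],
  [0,0,0,0,0,0,0.7],
])

```text
time: 23.15
eef_pos: [0.58, -0.301, 0.0377]
tool_rot: [-90.0, 0.0, 2.0]
wrist_force: [0.1, -1.0, 0.2]
gripper_width: 0.0282
```

```bash
python3 -c "
from h import *
a=np.radians(180+2+90);rem([.5757+.1*np.cos(a),-.2025+.1*np.sin(a),.036],2)
look('s14')"
```

```text
t 23.15 tcp [ 0.58   -0.301   0.0377] rot [-90.     0.     2.01] w 0.0282 F [ 0.1 -1.   0.2] q6 -34.4
tool delta [-0.0009  0.0017 -0.0014] ry 0.01
```

View pics/s14c.png

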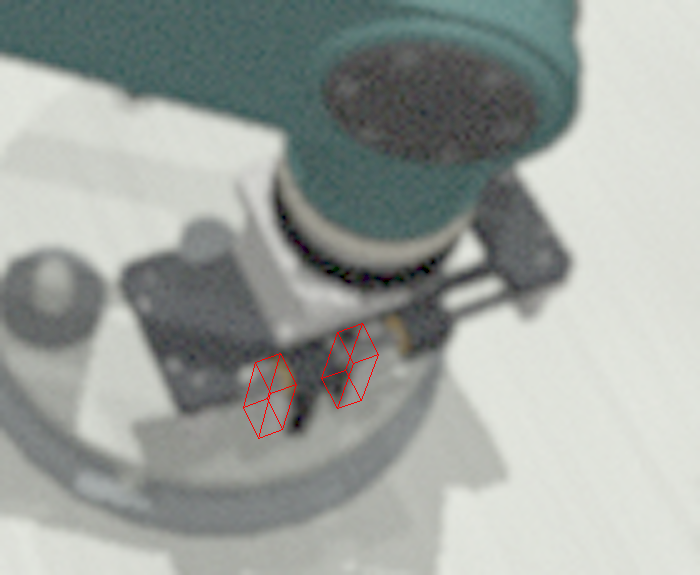

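Request:
arm_command([
  [0,0,0,-0.0005,-0.03,0,0.7],
  [0,0,0,0,-0.05,0,0.7],
  [0,0,0,0,-0.01,0.03,0.3],
  [0,0,0,0,0,0.05,0],
  [0,0,0,0,0,0.055,0],
  [0,0,0,0.001,0,0.057,0],
  [0,0,0,0.001,0,0.057,0],
  [0,0,0,0.001,0,0.057,0],
  [0,0,0,0.001,0,0.057,0],
  [0,0,0,0,0,0.057,0],
  [0,0,0,0,0,0.057,0],
  [0,0,0,0,0,0.058,0],
])

```text
time: 24.7
eef_pos: [0.5642, 0.2354, 0.128]
tool_rot: [-90.0, -0.0, 2.0]
wrist_force: [0.9, 0.1, -0.2]
gripper_width: 0.094
```

Request:
arm_command([
  [0,10,0,0,0,0,0],
  [0,10,0,0,0,0,0],
  [0,10,0,0,0,0,0],
  [0,10,0,0,0,0,0],
  [0,6,0,0,0,0,0],
  [0,0,0,0,0,0,0],
])

```text
time: 25.45
eef_pos: [0.5644, 0.2337, 0.1278]
tool_rot: [-90.0, -0.0, -43.9]
wrist_force: [-0.0, 0.0, -0.4]
gripper_width: 0.0938
```

```bash
python3 -c "
from h import *
rem([.565,.2336,-.0268],-44)
look('s15'); t=shot('top','t15.png')
cv2.imwrite('pics/t15c.png',g(cv2.resize(t[130:260,150:350],None,fx=4,fy=4,interpolation=cv2.INTER_CUBIC)[:,:,::-1]))
cv2.imwrite('pics/s15d.png',g(cv2.resize(cv2.imread('pics/s15.png')[180:310,200:380],None,fx=4,fy=4,interpolation=cv2.INTER_CUBIC)))"
```

```text
t 25.45 tcp [0.5644 0.2337 0.1278] rot [-89.99  -0.   -43.89] w 0.0938 F [-0.   0.  -0.4] q6 61.1
tool delta [0.0005 0.1546 0.0004] ry 0.11
```

View pics/s15c.png

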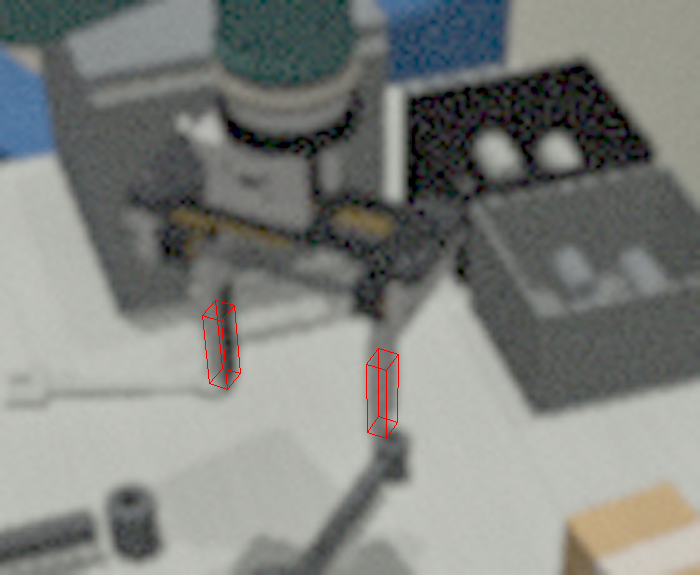

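View pics/t15c.png

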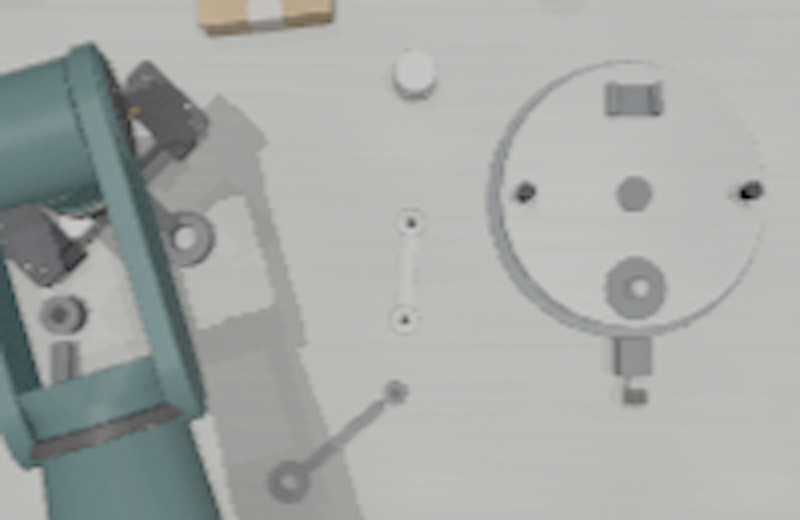

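View pics/s15d.png

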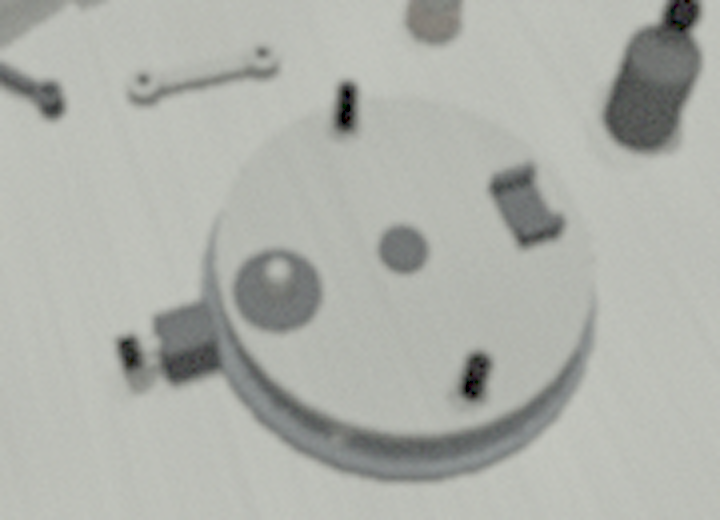

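Request:
arm_command([
  [0,0,0,0.0005,0.05,0.0005,0],
  [0,0,0,0,0.05,0,0],
  [0,0,0,0,0.035,0,0],
  [0,0,0,0,0.012,0,0],
  [0,0,0,0,0.005,0,0],
  [0,0,0,0,0,0,0],
])

```text
time: 26.3
eef_pos: [0.5664, 0.2342, -0.0227]
tool_rot: [-89.9, -0.1, -43.9]
wrist_force: [0.3, -0.5, -0.5]
gripper_width: 0.0937
```

```bash
python3 -c "
from h import *
rem([.565,.2336,-.0268],-44)
look('s16',k=6,off=(60,60),sz=(120,95))
T=lambda x,y:((x+.5)/4-.5+150,(y+.5)/4-.5+130)
S=lambda x,y:((x+.5)/4-.5+200,(y+.5)/4-.5+180)
for n,a,b in (('post',(640,287),(278,268)),('axis',(634,193),(403,248)),('pegL',(524,192),(346,86)),('pegR',(753,190),(480,357))):
  p,e=tri(T(*a),S(*b));print(n,p.round(4),round(e,4))
print('saddle base-ish',atz('top',*T(634,99),.065))
"
```

```text
t 26.3 tcp [ 0.5664  0.2342 -0.0227] rot [-8.986e+01 -7.000e-02 -4.393e+01] w 0.0937 F [ 0.3 -0.5 -0.5] q6 61.1
tool delta [-0.0006  0.0041 -0.0014] ry 0.07
post [ 0.4906 -0.2039  0.0837] 0.0015
axis [ 0.576  -0.2029  0.0564] 0.0021
pegL [ 0.5733 -0.1005  0.0979] 0.0003
pegR [ 0.5768 -0.3011  0.0991] 0.001
saddle base-ish [ 0.66105715 -0.20203796  0.065     ]
```

View pics/s16c.png

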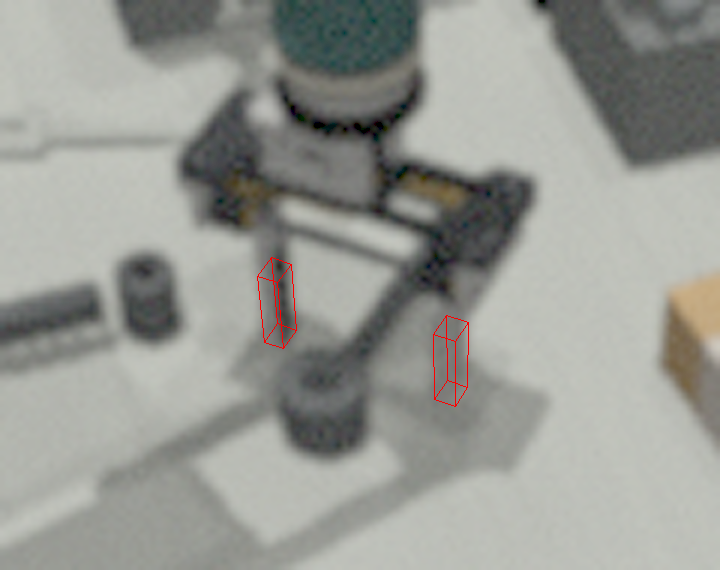

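Request:
arm_command([
  [0,0,0,0,0.004,0,0],
  [0,0,0,0,0,0,0.5],
  [0,0,0,0,0,0,1],
  [0,0,0,0,0,0,1],
  [0,0,0,0,0,0,1],
  [0,0,0,0,0,0,1],
  [0,0,0,0,0,0,1],
  [0,0,0,0,0,0,1],
])

```text
time: 27.35
eef_pos: [0.5651, 0.2338, -0.0283]
tool_rot: [-90.0, 0.0, -43.9]
wrist_force: [1.2, 0.7, 0.5]
gripper_width: 0.0271
```

Request:
arm_command([
  [0,0,0,0,0,0,1],
  [0,0,0,0,-0.01,0,1],
  [0,0,0,0,-0.02,0,1],
  [0,0,0,0,-0.02,0,1],
  [0,0,0,0,-0.03,0,1],
  [0,0,0,0,0,0,1],
  [0,0,0,0,0,0,1],
])

```text
time: 28.22
eef_pos: [0.5645, 0.2335, 0.0509]
tool_rot: [-90.1, 0.0, -43.9]
wrist_force: [0.5, -0.4, -6.0]
gripper_width: 0.0135
```

```bash
python3 -c "
from h import *
rem([.565,.2336,.0268],-44)
look('s17',k=6,off=(60,60),sz=(120,95))
"
```

```text
t 28.225 tcp [0.5645 0.2335 0.0509] rot [-9.007e+01  3.000e-02 -4.394e+01] w 0.0135 F [ 0.5 -0.4 -6. ] q6 61.1
tool delta [0.0003 0.0241 0.0004] ry 0.06
```

View pics/s17c.png

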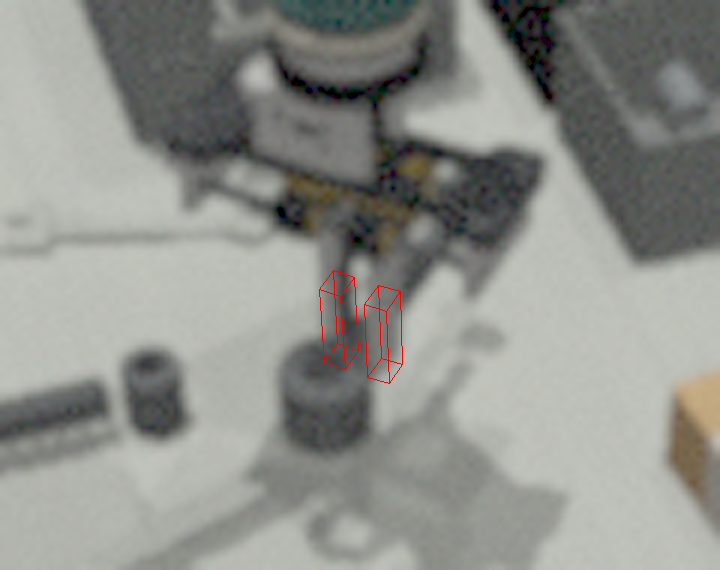

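Request:
arm_command([
  [0,0,0,0,-0.015,0,1],
  [0,0,0,0,-0.025,0,1],
  [0,0,0,0.005,-0.016,-0.006,1],
  [0,0,0,0.015,0,-0.018,1],
  [0,0,0,0.025,0,-0.03,1],
  [0,0,0,0.028,0,-0.033,1],
  [0,0,0,0.028,0,-0.033,1],
  [0,0,0,0.028,0,-0.033,1],
  [0,0,0,0.028,0,-0.033,1],
  [0,0,0,0.028,0,-0.033,1],
  [0,0,0,0.028,0,-0.033,1],
  [0,0,0,0.025,0,-0.03,1],
])

```text
time: 29.78
eef_pos: [0.5387, -0.1373, 0.1064]
tool_rot: [-90.1, 0.1, -44.0]
wrist_force: [0.9, 1.0, -6.2]
gripper_width: 0.0134
```

Request:
arm_command([
  [0,0,0,0.02,0,-0.025,1],
  [0,0,0,0.015,0,-0.015,1],
  [0,0,0,0.01,0,-0.011,1],
  [0,6,0,0,0,0,1],
  [0,8,0,0,0,0,1],
  [0,8,0,0,0,0,1],
  [0,8,0,0,0,0,1],
  [0,8,0,0,0,0,1],
  [0,5,0,0,0,0,1],
  [0,2,0,0,0,0,1],
  [0,0,0,0,0,0,1],
])

```text
time: 31.15
eef_pos: [0.5378, -0.2021, 0.1075]
tool_rot: [-90.0, 0.0, -88.9]
wrist_force: [-0.5, 0.7, -5.7]
gripper_width: 0.0137
```

```bash
python3 -c "
from h import *
rem([.5366,-.2037,.107],-88.9)
look('s18',k=5); t=shot('top','t18.png')
cv2.imwrite('pics/t18c.png',g(cv2.resize(t[130:260,220:380],None,fx=5,fy=5,interpolation=cv2.INTER_CUBIC)[:,:,::-1])[:600])
cv2.imwrite('pics/s18d.png',g(cv2.resize(cv2.imread('pics/s18.png')[170:310,200:360],None,fx=5,fy=5,interpolation=cv2.INTER_CUBIC)[:600]))
"
```

```text
t 31.15 tcp [ 0.5378 -0.2021  0.1075] rot [-9.001e+01  2.000e-02 -8.886e+01] w 0.0137 F [-0.5  0.7 -5.7] q6 62.6
tool delta [ 0.0016  0.0005 -0.0013] ry 0.04
```

View pics/s18d.png

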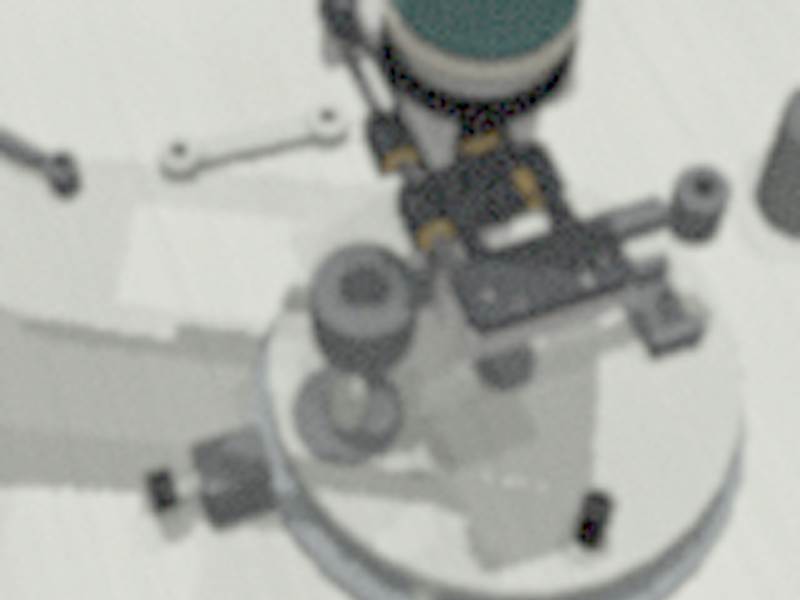

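View pics/t18c.png

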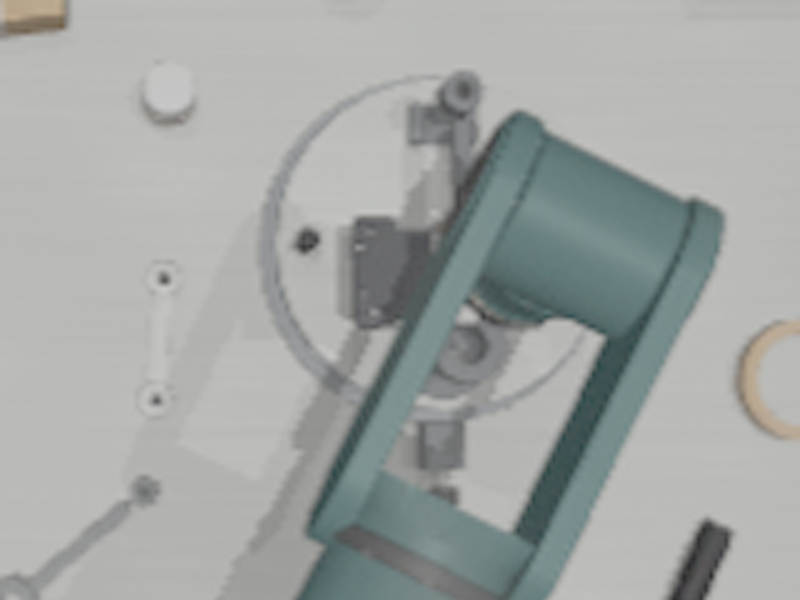

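```bash
python3 -c "
from h import *
T=lambda x,y:((x+.5)/5-.5+220,(y+.5)/5-.5+130)
S=lambda x,y:((x+.5)/5-.5+200,(y+.5)/5-.5+170)
for n,a,b in (('hub',(467,347),(365,284)),('eye',(461,92),(705,186))):
  p,e=tri(T(*a),S(*b));print(n,p.round(4),round(e,4))
print('s hub',atz('side',*S(365,284),.175),'eye',atz('side',*S(705,186),.169))
print('t hub',atz('top',*T(467,347),.175),'eye',atz('top',*T(461,92),.169))
print('saddle', atz('side',*S(665,300),.06), atz('top',*T(433,124),.065))
"
```

```text
hub [ 0.4967 -0.2014  0.1721] 0.0011
eye [ 0.6672 -0.199   0.1657] 0.0013
s hub [ 0.49659969 -0.20304505  0.175     ] eye [ 0.6663342  -0.20090755  0.169     ]
t hub [ 0.49603253 -0.2007218   0.175     ] eye [ 0.66604916 -0.19816909  0.169     ]
saddle [ 0.66598964 -0.19864766  0.06      ] [ 0.66090709 -0.19509805  0.065     ]
```

Request:
arm_command([
  [0,0,0,0.001,0,-0.002,1],
  [0,0,0,0.0015,0,-0.002,1],
  [0,0,0,0,0,-0.002,1],
  [0,0,0,0,0,0,1],
  [0,0,0,0,0,0,1],
  [0,0,0,0,0,0,1],
  [0,0,0,0,0,0,1],
  [0,0,0,0,0,0,1],
])

```text
time: 32.25
eef_pos: [0.532, -0.205, 0.1077]
tool_rot: [-90.0, 0.0, -88.9]
wrist_force: [-0.1, 0.1, -6.2]
gripper_width: 0.014
```

```bash
python3 -c "
from h import *
rem([.532,-.2045,.107],-88.9)
t=shot('top','t19.png');s=shot('side','s19.png')
cv2.imwrite('pics/t19c.png',g(cv2.resize(t[130:260,220:380],None,fx=5,fy=5,interpolation=cv2.INTER_CUBIC)[:,:,::-1])[:600])
cv2.imwrite('pics/s19d.png',g(cv2.resize(s[170:310,200:360],None,fx=5,fy=5,interpolation=cv2.INTER_CUBIC)[:600,:,::-1]))
print(ctrl.read_state()['joint_velocities'].round(2))
"
```

```text
t 32.25 tcp [ 0.532  -0.205   0.1077] rot [-90.     0.   -88.93] w 0.014 F [-0.1  0.1 -6.2] q6 62.2
tool delta [-0.0005  0.0007  0.    ] ry -0.03
[ 0.    0.05 -0.06  0.02 -0.01 -0.04]
```

View pics/s19d.png

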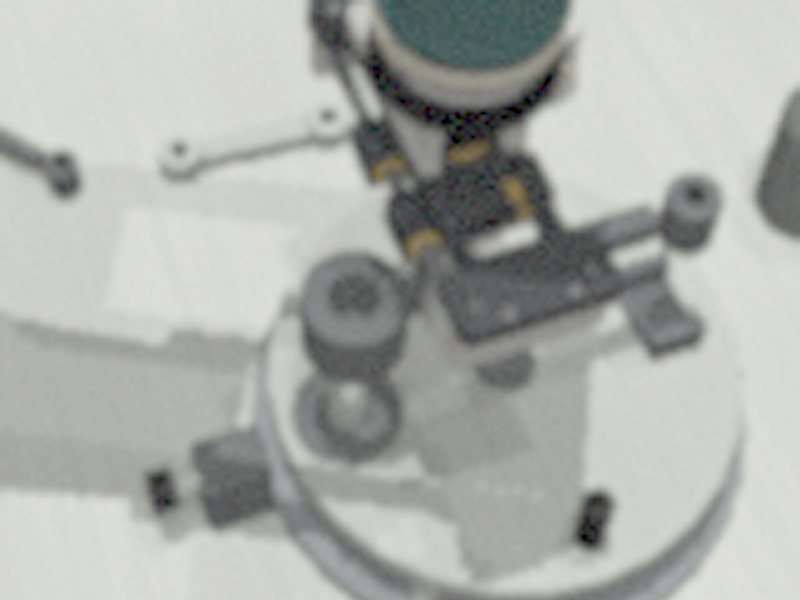

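View pics/t19c.png

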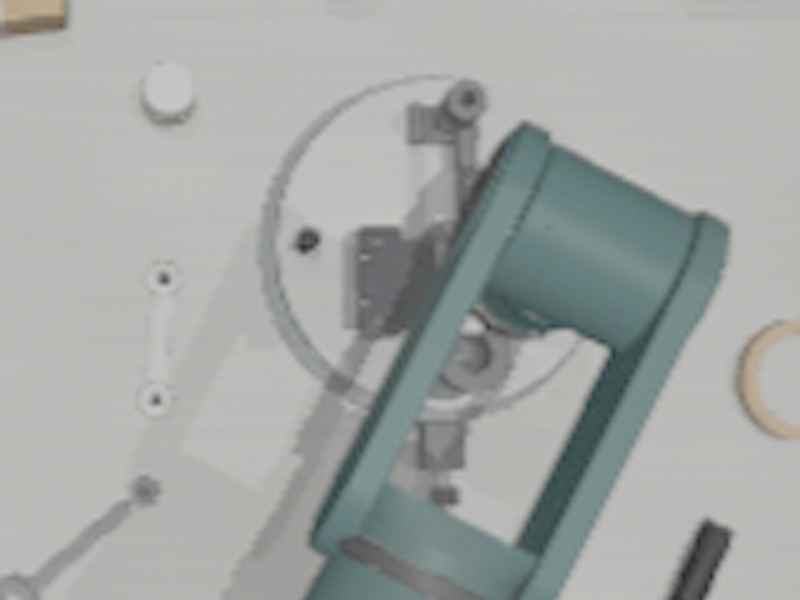

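```bash
python3 -c "
from h import *
T=lambda x,y:((x+.5)/5-.5+220,(y+.5)/5-.5+130)
S=lambda x,y:((x+.5)/5-.5+200,(y+.5)/5-.5+170)
for n,a,b in (('hub',(473,358),(355,293)),('eye',(465,102),(695,193))):
  p,e=tri(T(*a),S(*b));print(n,p.round(4),round(e,4))
print(job.hand_in())
"
```

```text
hub [ 0.49   -0.2051  0.1739] 0.0022
eye [ 0.6605 -0.2015  0.1667] 0.0015
the job is handed in; nothing more can be done
None
```

I turned the table one click counter-clockwise by its near peg. I then picked up the 170 mm centre-distance lever near its balance point, and I'm holding it level and still over the nest. The job is handed in at about 32 s; it gave no verdict.

**Last checks, measured from both cameras:**

| | Measured x, y (m) | Target x, y (m) | Off by |
|---|---|---|---|
| Hub over post | 0.490, -0.205 | 0.491, -0.204 | about 1 mm |
| Eye over saddle | 0.661, -0.202 | 0.661, -0.202 | about 1 mm |

- **Height:** the underside is about 0.133 m up, roughly 48 mm above the top of the post.
- **Level:** the hub and eye tops differ by about 7 mm against 6 mm by design, so the lever is level to within what the cameras show.
- **Grip:** the grasp is about 4 to 5 mm from the balance point, against 20 mm allowed. The wrist carries about 6 N.
- **Dial:** it rests in the click, with the post at the index block (turret yaw about 1° to 2°).
- **Bystanders:** none looked moved in the pictures. I compared them by eye and did not measure them.

**What went wrong or disagreed:**
- **Height reading:** the reported tool height was about 34 mm too low. The first pass at the peg went over it without moving the dial.
- **Fix:** I found the offset by lowering the fingers onto clear bench, where contact came at a reported z of -0.034. I corrected for it, and the fingers matched the pictures from then on.
- **First placing:** it was about 6 mm off along the lever, and I corrected it before handing in.

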